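Strip a ventilator air unit's filter pot and sort the circuit parts

ROBOT

A 7-joint arm with a two-finger parallel gripper is mounted at the origin on the work surface. World frame = base frame: x ahead of the robot, y to its left, z up, the work surface at z = 0. Lengths are in mm, angles in rad, forces in N, time in s.
With the tool pointing down it reaches from about 400 to 900 mm from the base axis. Payload 5.6 kg.
Tool frame: the origin (TCP) lies at the very end of the fingers, on their centre line; the grasp point (between the pads) lies 19 mm behind it; x points along the fingers, y is the direction in which the jaws open and shut, and the axes are right-handed (so a half turn about x gives the same grasp; the last joint's range is limited). The gripper opens to 92 mm and grips with 3 to 60 N. Pads are 20 mm wide; open, the fingers measure 128 mm over their backs; the gripper's body (75 mm by 189 mm) begins 69 mm behind the grasp point.
Start: joints at [1.299, 0.468, -0.012, 1.603, 0.006, 1.071, -0.056], TCP at [147.383, -633.078, 214.592] pointing down, gripper open.
Joint ranges: [-2.53, 2.53], [-0.31, 2.02], [-1.57, 1.55], [0.28, 2.44], [-1.29, 4.43], [0.15, 1.84], [-2.92, 2.92]. Speed limits (rad/s): [2.57, 2.57, 3.14, 3.14, 3.14, 3.14, 3.14].

INTERFACE

Orientations are given as a 3x3 rotation matrix whose columns are the frame's x, y, z axes.
In Python, from plant import manip gives the robot as it stands.
- The arm moves only by the tool jog_arm, never from a script. Its argument "targets" is a list of rows, each an object of numbers: "grip": the closure in counts, from 0 (fully open) to 255 (shut); "x", "y", "z": the shift along the tool's x, y, z in cm; "ax", "ay", "az": the turn, a rotation vector about the tool's x, y, z in degrees. A call has 1 to 8 rows; each row shifts and turns the commanded pose from where the row before left it, along the tool's axes as they then stand; what a row does not reach is not made up. A row lasts 1/8 s, in which the tool goes at most 62.5 mm and 10.7 degrees, less where a joint would pass 70% of its speed; a pose out of reach is approached as far as the arm can. A call is refused whole if a number of a shift passes 6.25 or a number of a turn 10.7, either way. A call with a gripper value outside its range is refused whole. The fingers move at their own pace and stop on an object; "squeeze" is the grip in N (left out, the last holds). Time passes only in rows, so rows that do not move let the fingers close. It gives the time, the measured TCP pose, the force and the opening at its end, in the units of the state.
- manip.read_state(): the state, without advancing time (a new reading comes with each control period).
- manip.grab_frame(name): name is "side" or "top"; returns the picture (400x640x3 uint8, red, green, blue); there is no depth.
- manip.camera_info(name): a dict with "mtx" (3x3 intrinsics, pixels), "R" (3x3) and "t" (3): a world point X has camera coordinates R X + t. Camera axes: x right, y down, z forward; pixel columns grow to the right and rows downward; lengths in mm; the calibration is good to about 2 mm. A picture is of the moment at which its call begins. camera_info takes no time and is no camera call.
- manip.close_job(): hands the job in, once; it reports no verdict.
The state is a dict: "t": time; "qpos": joint angles; "joint_velocities": joint speeds; "joint_efforts": joint torques, N m; "tool_pos": TCP position; "tool_rot": TCP orientation; "ft_force": force on the tool from outside, world axes, zero at the start; "moment": the same for the moment, N m; "opening": finger opening in mm.
Only numpy, scipy, OpenCV 4.12 (cv2) and the standard library are available. Lean on these libraries where they do the work, as an engineer would, in place of code of your own. Each camera call takes 0.05 s, during which the arm holds its last target.

TASK

Strip the ventilator air unit for cleaning: unscrew the cap of its filter pot turn by turn (anticlockwise seen from above, never pulling it off by force), lift it clear, then pull out the filter element inside. Sort everything you took off and all the loose circuit parts lying on the bench: every filter element goes into the deep waste bin, and the reusable parts (the cap and all elbow and tee connectors) go into the shallow steel wash tray. Everything must end up inside its container, and the screwdriver, the cleaner bottle and the meter stay where they are.

Things in the scene. Friction and masses are not known exactly. Their poses are not given: they have to be found in the camera images.
- unit: Beige ventilator air unit, fixed to the bench; origin on the bench under the axis of its filter pot, x towards its sloping control panel, z up. Its flat top deck is 100 mm above the bench and reaches 60 mm to -x, 70 mm to +x and 110 mm to either side of the axis; from +70 mm the panel slopes down to +190 mm.
- neck (a point): Centre of the open mouth of the pot's upright aluminium neck, on its axis, 33 mm above the deck (133 mm above the bench). The neck is 41 mm outside (47 mm over its thread), bore 35 mm; below it a square well 27 mm wide, its floor 40 mm above the bench.
- cap: Dark grey ribbed round screw cap, a hollow cup open below, 57 mm across (60 mm over its ribs, which only show), 60 mm high, 70 g. Origin on its axis at mid-height, z along the axis towards the closed top, x marked by a raised bar on the top. At the start it is screwed home over the neck, its lower rim on the deck, its origin 130 mm above the bench.
- cap_rim (a point): Centre of the cap's lower rim, 30 mm below its origin. Three-start right-hand thread: turning the cap anticlockwise seen from above raises it 24 mm per full turn; it comes free after about 5.3 rad (20 mm of rise) and cannot be pulled off before. About 1 mm of play; it turns easily and stays where left. Once free, lift it 35 mm more to clear neck and stem.
- element_in: Used filter element standing in the pot under the cap: pleated square cartridge 22 x 22 x 80 mm with a square pull stem 14 x 14 mm, 33 mm long, on its upper end, 50 g. Origin at the centre of the cartridge, z along its length towards the stem. In the pot its flats are roughly parallel to the unit's x and y; it lifts straight out, with about 2 mm of play.
- stem (a point): End of element_in's pull stem, 73 mm from its origin; in the pot 20 mm above the neck's mouth (153 mm above the bench), leaning up to 3 mm.
- element_2: A filter element of the same kind and size lying on the bench (may be absent). Origin at the centre of the cartridge (11 mm above the bench when lying), but here its own x runs along its length towards the stem.
- element_3: As element_2 (may be absent).
- elbow_1: Grey plastic elbow connector lying flat on the bench (may be absent), 50 g: a straight tube 24 mm in diameter (27 mm collars at its ends only show), 90 mm long along its own x, origin at its middle (12 mm above the bench), and a side arm of the same diameter at x = +33 mm reaching 46 mm along its own +y. Free to grip across the tube about x = -15 mm.
- elbow_2: As elbow_1 (may be absent).
- tee: Grey plastic tee connector lying flat on the bench (may be absent), 60 g: a straight tube 24 mm in diameter (27 mm collars), 110 mm long along its own x with the origin at its middle (12 mm above the bench), and a middle arm reaching 48 mm along its own +y. Free to grip across the tube about x = -33 or +33 mm.
- tray: Shallow perforated stainless-steel wash tray, fixed: 240 (its x) x 180 (its y) x 40 mm high, 4 mm walls and floor, open above; origin on the bench under its centre. It and the bin may swap places.
- bin: Deep grey plastic waste bin, fixed: 240 (its x) x 180 (its y) x 70 mm high, 4 mm walls and floor, open above; origin on the bench under its centre.
- screwdriver: Bystander: yellow-handled screwdriver, 190 mm, lying on the bench.
- cleaner: Bystander: white cleaner bottle, 64 mm across, 170 mm tall, standing.
- meter: Bystander: black hand meter, 150 x 78 x 34 mm, lying on the bench.

How it is judged (in metres and radians):
On the way, in this order (a step that is already met when the one before it is completed fails the run):
1. the cap is turned on its thread: more than 60 degrees round while still on the neck (angle between the x axis of cap and the x axis of unit, either way round above 1.05 rad and horizontal distance between cap and neck below 0.006 m and z of cap in the frame of unit below 0.152 m).
2. the cap is lifted clear of the neck, the filter element still in the pot (z of cap in the frame of unit above 0.175 m and z of element_in in the frame of unit below 0.1 m).
3. the filter element is pulled out of the pot (z of element_in in the frame of unit above 0.165 m).
At the end, for the whole second after the job is handed in: Every filter element lies inside the waste bin and the cap and every elbow and tee lie inside the wash tray (the part's origin within the walls, less than 65 mm above the bench in the bin and 50 mm in the tray), all released and at rest (under 0.03 m/s) (x of element_in in the frame of bin between -0.116 and 0.116 m and y of element_in in the frame of bin between -0.086 and 0.086 m and z of element_in in the frame of bin between 0.004 and 0.065 m and linear speed of each of element_in, element_2, element_3, cap, elbow_1, elbow_2, tee below 0.03 m/s and x of element_2 in the frame of bin between -0.116 and 0.116 m and y of element_2 in the frame of bin between -0.086 and 0.086 m and z of element_2 in the frame of bin between 0.004 and 0.065 m and x of element_3 in the frame of bin between -0.116 and 0.116 m and y of element_3 in the frame of bin between -0.086 and 0.086 m and z of element_3 in the frame of bin between 0.004 and 0.065 m and x of cap in the frame of tray between -0.116 and 0.116 m and y of cap in the frame of tray between -0.086 and 0.086 m and z of cap in the frame of tray between 0.004 and 0.05 m and x of elbow_1 in the frame of tray between -0.116 and 0.116 m and y of elbow_1 in the frame of tray between -0.086 and 0.086 m and z of elbow_1 in the frame of tray between 0.004 and 0.05 m and x of elbow_2 in the frame of tray between -0.116 and 0.116 m and y of elbow_2 in the frame of tray between -0.086 and 0.086 m and z of elbow_2 in the frame of tray between 0.004 and 0.05 m and x of tee in the frame of tray between -0.116 and 0.116 m and y of tee in the frame of tray between -0.086 and 0.086 m and z of tee in the frame of tray between 0.004 and 0.05 m); the robot touches nothing.
It fails at once if the cap is forced off its thread (more than 90 N between cap and unit) (contact force between cap and unit above 90 N).
It fails at once if a bystander (screwdriver, cleaner bottle, meter) is moved more than 40 mm (distance of any of screwdriver, cleaner, meter from where it was at the start of the episode above 0.04 m).
Of element_2, elbow_1, elbow_2, element_3, tee only 3 to 5 are there at a start; the rules pass over those that are not, and their reading is None.
At some moment in a run one of element_2, elbow_1, elbow_2, element_3, tee may be knocked a few centimetres aside while the robot is not near it.
Once in a run the grip may slacken for a moment while it holds something.
It also fails if it takes over 210 s, if anything falls off the work surface, if the arm or the gripper's body presses on something with over 40 N, if the wrist force passes 120 N, or if a joint passes its speed limit or range.

## Working session

There is one attempt and no reset: what is moved stays moved. The work goes in short steps, Python scripts to look and compute and a tool call to move; the robot and the scene stay as the last step left them, time stands still between calls to the robot, and variables do not carry over. Pictures are saved under pics/ and viewed, and the job is handed in when it is done.

Besides the shell and the picture viewer there is one more tool, called after "Call:" as name([rows], argument=value, ...), one row to a line, values as JSON. jog_arm: Moves the arm, as the interface text tells. Its arguments: {"type":"object","properties":{"targets":{"type":"array"},"squeeze":{"type":"number"}},"required":["targets"]}

```bash
ls; mkdir -p pics; python3 - <<'E'
from plant import manip
import cv2,json
s=manip.read_state(); print(s)
for n in("top","side"):
    f=manip.grab_frame(n); cv2.imwrite(f"pics/{n}0.png",f[:,:,::-1]); print(n,manip.camera_info(n))
E
```

```text
pics
{'t': 0.0, 'qpos': array([ 1.29899262,  0.46835422, -0.01160357,  1.60362187,  0.0060172 ,
        1.0714021 , -0.05628412]), 'joint_velocities': array([ 3.21227136e-04,  1.90292011e-05, -6.49857896e-04,  8.98166522e-04,
        8.48222179e-04,  1.41070338e-03, -5.51067459e-04]), 'joint_efforts': array([-3.52744291e-04, -5.20566094e+01, -1.24696569e-02, -2.43747944e+01,
       -5.65528439e-02,  1.72497262e-02,  1.48353097e-04]), 'tool_pos': array([ 147.22251956, -632.50784012,  213.6559807 ]), 'tool_rot': array([[-5.30079270e-04,  2.26773941e-01, -9.73947277e-01],
       [ 1.66919355e-03, -9.73945857e-01, -2.26774519e-01],
       [-9.99998466e-01, -1.74591499e-03,  1.37738908e-04]]), 'ft_force': array([0.28318391, 0.15045144, 0.63715849]), 'moment': array([ 0.02958691, -0.00204205, -0.00140465]), 'opening': 91.63734832061466}
top {'mtx': array([[496.22907743,   0.        , 326.47592366],
       [  0.        , 496.22907743, 203.7382162 ],
       [  0.        ,   0.        ,   1.        ]]), 'R': array([[ 0.01199992, -0.99986036,  0.01163015],
       [-0.99340934, -0.01324681, -0.11385253],
       [ 0.11399069, -0.01018728, -0.99342959]]), 't': array([ -16.32596364,  625.72640205, 1500.99667881])}
side {'mtx': array([[494.52355773,   0.        , 319.09912901],
       [  0.        , 494.52355773, 206.76988979],
       [  0.        ,   0.        ,   1.        ]]), 'R': array([[ 0.99737074, -0.07172638, -0.0103411 ],
       [-0.05194417, -0.60808408, -0.79217142],
       [ 0.05053133,  0.79062575, -0.61021103]]), 't': array([-593.31596352,  137.72954993, 1458.23431132])}
```

View pics/top0.png

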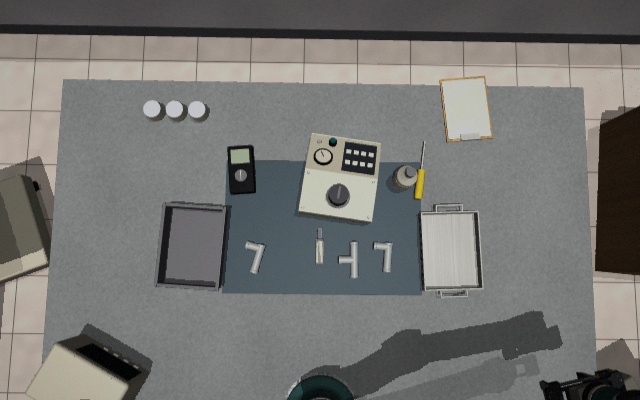

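View pics/side0.png

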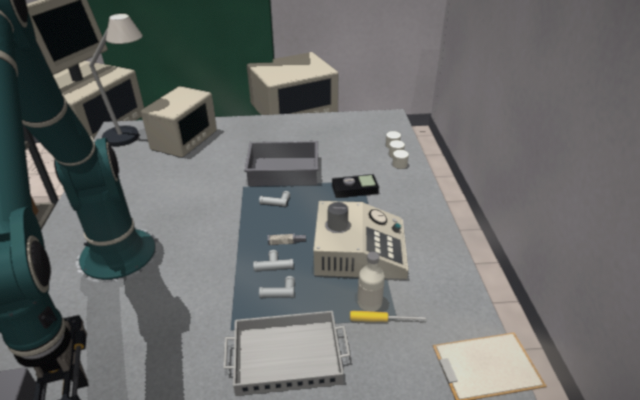

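The top view shows the bin at (192,246), the tray at (451,250), an elbow at (255,255), an element at (320,245), a tee at (350,260), an elbow at (384,255) and the cap at (338,193). I'll enlarge it and measure.

```bash
cat > h.py <<'E'
import numpy as np,cv2
from plant import manip
def ray(n,uv):
    c=manip.camera_info(n); d=c['R'].T@np.linalg.solve(c['mtx'],np.array([uv[0],uv[1],1.])); return -c['R'].T@c['t'],d/np.linalg.norm(d)
def onz(n,uv,z):
    o,d=ray(n,uv); return o+d*(z-o[2])/d[2]
def tri(a,b):
    A=[];B=[]
    for n,uv in(("top",a),("side",b)):
        o,d=ray(n,uv);P=np.eye(3)-np.outer(d,d);A.append(P);B.append(P@o)
    return np.linalg.lstsq(np.vstack(A),np.hstack(B),rcond=None)[0]
def proj(n,X):
    c=manip.camera_info(n);p=c['mtx']@(c['R']@np.asarray(X,float)+c['t']);return p[:2]/p[2]
def grab(n,name,box=None,k=1):
    f=manip.grab_frame(n)[:,:,::-1].copy()
    cv2.imwrite(f"pics/raw_{name}.png",f)
    if box: f=f[box[1]:box[3],box[0]:box[2]]
    cv2.imwrite(f"pics/{name}.png",cv2.resize(f,None,fx=k,fy=k,interpolation=cv2.INTER_CUBIC)); 
E
python3 - <<'E'
import cv2
t=cv2.imread('pics/top0.png');s=cv2.imread('pics/side0.png')
cv2.imwrite('pics/a.png',cv2.resize(t[125:300,225:425],None,fx=4,fy=4,interpolation=cv2.INTER_CUBIC)[:600])
cv2.imwrite('pics/a2.png',cv2.resize(t[225:285,235:405],None,fx=4.7,fy=4.7,interpolation=cv2.INTER_CUBIC))
cv2.imwrite('pics/b.png',cv2.resize(s[175:325,230:430],None,fx=4,fy=4,interpolation=cv2.INTER_CUBIC))
E
```

```text
(no output)
```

View pics/a.png

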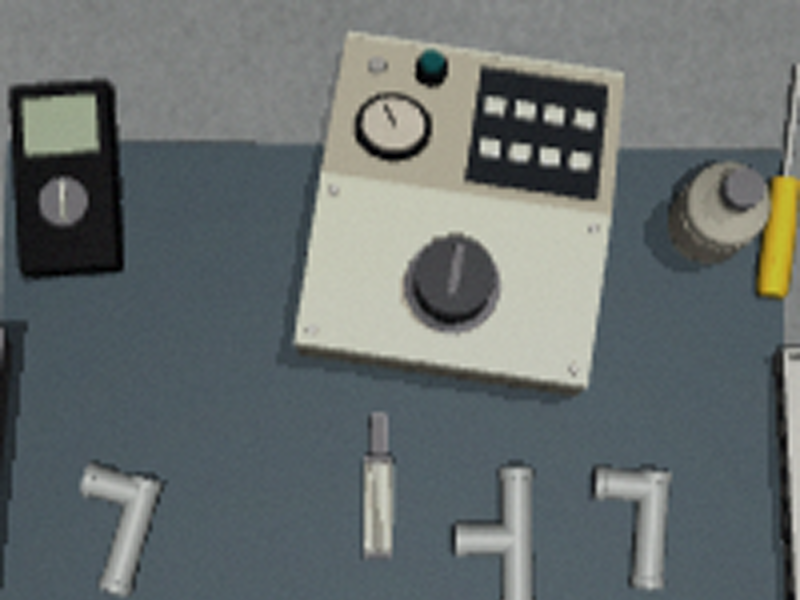

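View pics/a2.png

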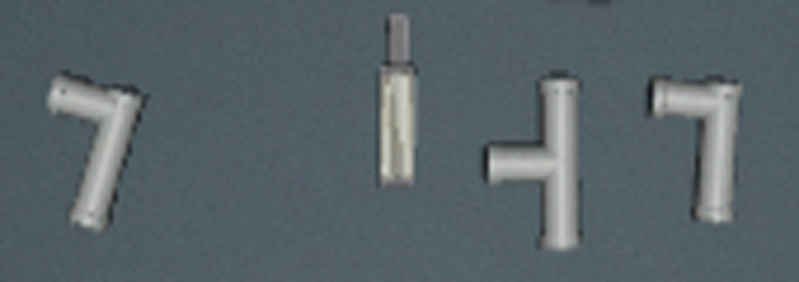

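View pics/b.png

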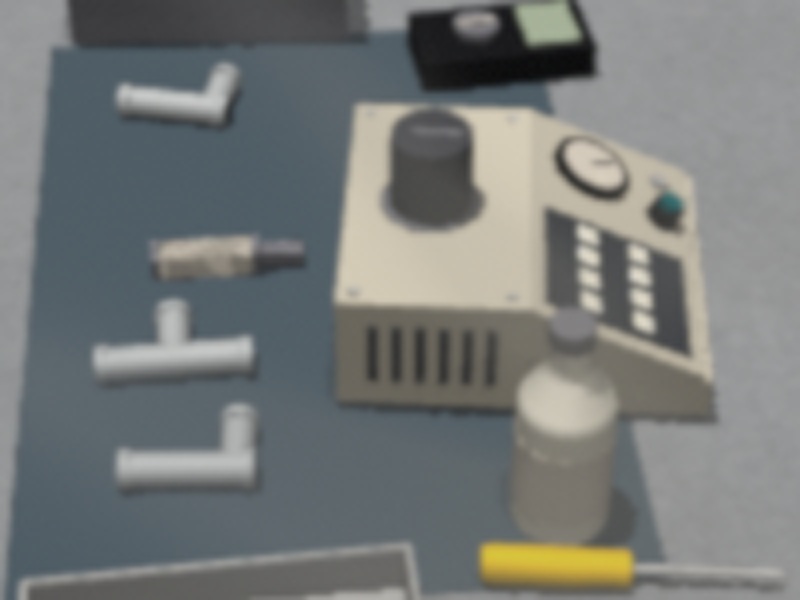

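```bash
python3 - <<'E'
import cv2
t=cv2.imread('pics/top0.png');s=cv2.imread('pics/side0.png')
a=cv2.resize(t[170:220,310:370],None,fx=9,fy=9,interpolation=cv2.INTER_CUBIC)
b=cv2.resize(s[195:235,315:365],None,fx=9,fy=9,interpolation=cv2.INTER_CUBIC)
b=cv2.convertScaleAbs(b,alpha=1.8);a=cv2.convertScaleAbs(a,alpha=1.5)
cv2.imwrite('pics/c1.png',a);cv2.imwrite('pics/c2.png',b)
E
```

```text
(no output)
```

View pics/c1.png

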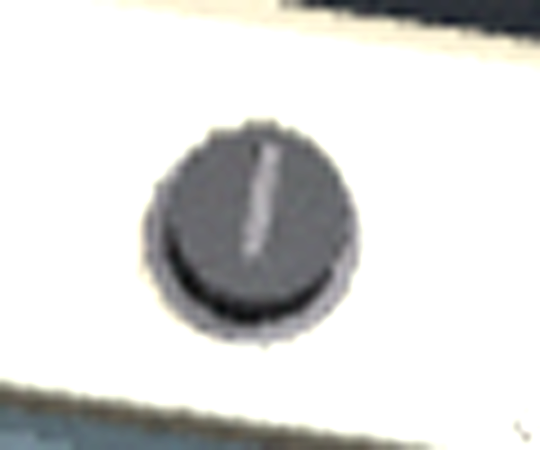

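View pics/c2.png

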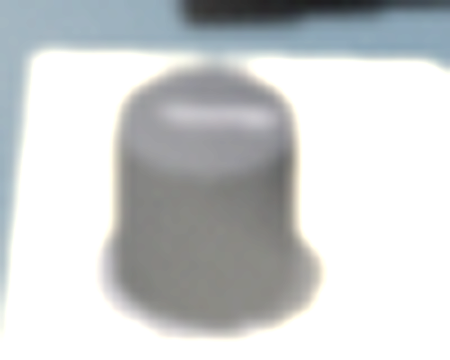

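```bash
python3 - <<'E'
from h import *
np.set_printoptions(precision=1,suppress=True)
c=tri((338.3,193.1),(337.5,208));print("captop tri",c,onz("top",(338.3,193.1),160),onz("side",(337.5,208),160))
f=lambda x,y:(310+(x+.5)/9-.5,170+(y+.5)/9-.5)
p,q=onz("top",f(252,256),163),onz("top",f(268,145),163);print(p,q,np.degrees(np.arctan2(*(q-p)[1::-1])))
g=lambda x,y:(225+(x+.5)/4-.5,125+(y+.5)/4-.5)
e=onz("top",g(296,345),100),onz("top",g(586,387),100),onz("top",g(322,172),100),onz("top",g(612,213),100)
for k in e:print("deck",k)
for v in(e[1]-e[0],e[3]-e[2]):print(np.degrees(np.arctan2(v[1],v[0])),np.linalg.norm(v))
# parts
h=lambda x,y:(235+(x+.5)/4.7-.5,225+(y+.5)/4.7-.5)
for nm,pts in dict(elbL=[(90,218),(122,100),(62,93)],el=[(396,185),(397,65),(399,15)],tee=[(560,245),(560,78),(560,162),(490,163)],elbR=[(714,216),(724,88),(655,98)]).items():
    P=[onz("top",h(*k),12) for k in pts];print(nm,*[k[:2] for k in P],"ang",np.degrees(np.arctan2(*(P[1]-P[0])[1::-1])),np.linalg.norm(P[1]-P[0]))
# side checks for heights (tube centre points)
k=lambda x,y:(230+(x+.5)/4-.5,175+(y+.5)/4-.5)
print("teeH",tri(h(560,162),k(174,357)),"elbR bend",tri(h(724,88),k(240,466)), "elbL",tri(h(106,160),k(165,102)),"el",tri(h(396,125),k(205,254)))
E
python3 - <<'E'
import cv2
t=cv2.imread('pics/top0.png')
cv2.imwrite('pics/d1.png',cv2.resize(t[195:300,150:232],None,fx=5,fy=5,interpolation=cv2.INTER_CUBIC))
cv2.imwrite('pics/d2.png',cv2.resize(t[195:305,412:492],None,fx=5,fy=5,interpolation=cv2.INTER_CUBIC))
E
```

```text
captop tri [643.6 -40.6 158.4] [642.6 -40.5 160. ] [644.2 -42.5 160. ]
[628.1 -38.4 163. ] [663.7 -43.1 163. ] -7.595099556618298
deck [596.2  74.4 100. ]
deck [ 567.8 -140.4  100. ]
deck [726.4  57.4 100. ]
deck [ 698.3 -159.7  100. ]
-97.52474777312472 216.74500333762293
-97.35315165513681 218.8608549042832
elbL [416.3 213.7] [494.  194.8] [498.1 234.5] ang -13.699766144679545 79.89720359782109
el [440.3  12.7] [519.4  13.1] [552.6  12.3] ang 0.30679760453153243 79.07802529706989
tee [402.3 -95.8] [512.1 -95.2] [456.7 -95.5] [455.5 -49.2] ang 0.3287297791472405 109.75022418526571
elbR [ 422.5 -197.4] [ 506.8 -204.2] [ 499.6 -158.3] ang -4.610273818385668 84.62397478265618
teeH [457.3 -95.4  13.2] elbR bend [ 504.3 -203.9   14.9] elbL [452.2 203.6  15.9] el [480.3  13.3  13.2]
```

View pics/d1.png

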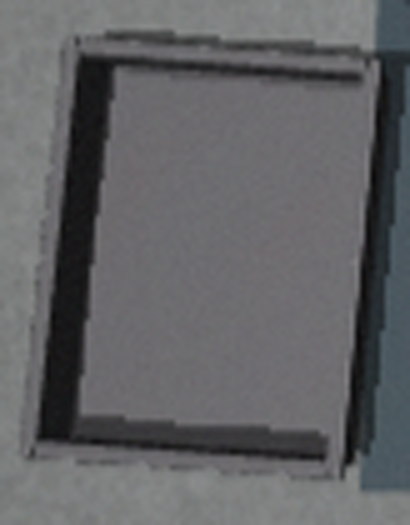

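View pics/d2.png

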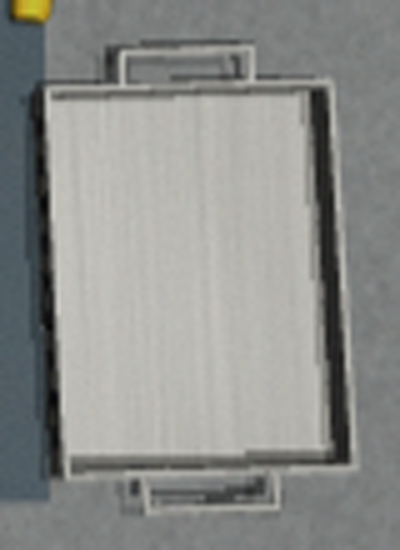

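```bash
cat >> h.py <<'E'
from scipy.spatial.transform import Rotation as Ro
def Rt(az):
    c,s=np.cos(np.radians(az)),np.sin(np.radians(az));return np.array([[0,c,s],[0,s,-c],[-1,0,0.]])
def plan(P,az,n=None,seg=50):
    """rows in tool axes from measured pose to world P (mm), jaw azimuth az"""
    s=manip.read_state();p=s['tool_pos'];R=s['tool_rot'];P=np.array(P,float)
    a0=np.degrees(np.arctan2(R[1,1],R[0,1]));d=(az-a0)
    n=n or int(max(np.ceil(np.linalg.norm(P-p)/seg),np.ceil(abs(d)/10.5),1))
    print("t %.1f pos"%s['t'],p.round(1),"az %.1f"%a0,"q7 %.0f"%np.degrees(s['qpos'][6]),"open %.1f"%s['opening'],"F",s['ft_force'].round(1),"tilt",np.degrees(np.arccos(-R[2,0])).round(2),"n",n)
    for i in range(n):
        Rn=Rt(a0+d*(i+1)/n);rv=(Ro.from_matrix(R.T@Rn)).as_rotvec(degrees=True)
        v=R.T@((P-p)/n)/10
        print(i+1,"x %.2f y %.2f z %.2f  ax %.2f ay %.2f az %.2f"%(*v,*rv));R=Rn
E
python3 - <<'E'
from h import *
np.set_printoptions(precision=1,suppress=True)
d1=lambda x,y:(150+(x+.5)/5-.5,195+(y+.5)/5-.5); d2=lambda x,y:(412+(x+.5)/5-.5,195+(y+.5)/5-.5)
for nm,f,z,pts in(("bin",d1,70,[(68,38),(380,55),(28,455),(345,475)]),("tray",d2,40,[(45,88),(330,82),(65,475),(355,465)])):
    P=[onz("top",f(*k),z) for k in pts];print(nm,*P,"c",sum(P)/4,"ang",[np.degrees(np.arctan2(*(a-b)[1::-1])) for a,b in((P[0],P[2]),(P[1],P[3]))])
print("bottle",onz("top",(410.5,171.5),170))
plan((643,-41,230),-85,16)
E
```

```text
bin [620.1 484.6  70. ] [612.2 296.4  70. ] [371.3 496.   70. ] [361.8 308.3  70. ] c [491.4 396.3  70. ] ang [np.float64(-2.607801966204667), np.float64(-2.719688631253656)]
tray [ 603.  -299.5   40. ] [ 609.  -476.3   40. ] [ 367.1 -309.3   40. ] [ 375.1 -486.2   40. ] c [ 488.5 -392.8   40. ] ang [np.float64(2.4011753633098682), np.float64(2.428528880552178)]
bottle [ 706.2 -245.5  170. ]
t 0.1 pos [ 147.2 -632.6  213.7] az -76.9 q7 -3 open 92.2 F [-0.7  0.2  0.1] tilt 0.09 n 16
1 x -0.10 y -2.90 z -3.86  ax 0.51 ay 0.01 az 0.09
2 x -0.10 y -2.93 z -3.83  ax 0.51 ay 0.00 az 0.00
3 x -0.10 y -2.97 z -3.80  ax 0.51 ay 0.00 az 0.00
4 x -0.10 y -3.00 z -3.78  ax 0.51 ay 0.00 az 0.00
5 x -0.10 y -3.03 z -3.75  ax 0.51 ay 0.00 az 0.00
6 x -0.10 y -3.07 z -3.72  ax 0.51 ay 0.00 az 0.00
7 x -0.10 y -3.10 z -3.70  ax 0.51 ay 0.00 az 0.00
8 x -0.10 y -3.13 z -3.67  ax 0.51 ay 0.00 az 0.00
9 x -0.10 y -3.16 z -3.64  ax 0.51 ay 0.00 az 0.00
10 x -0.10 y -3.20 z -3.61  ax 0.51 ay 0.00 az 0.00
11 x -0.10 y -3.23 z -3.59  ax 0.51 ay 0.00 az 0.00
12 x -0.10 y -3.26 z -3.56  ax 0.51 ay 0.00 az 0.00
13 x -0.10 y -3.29 z -3.53  ax 0.51 ay 0.00 az 0.00
14 x -0.10 y -3.32 z -3.50  ax 0.51 ay 0.00 az 0.00
15 x -0.10 y -3.35 z -3.47  ax 0.51 ay 0.00 az 0.00
16 x -0.10 y -3.38 z -3.44  ax 0.51 ay 0.00 az 0.00
```

Call:
jog_arm([
  {"grip": 0,"x": -0.1,"y": -2.9,"z": -3.85,"ax": 0.5},
  {"x": -0.1,"y": -2.95,"z": -3.85,"ax": 0.5},
  {"x": -0.1,"y": -2.95,"z": -3.8,"ax": 0.5},
  {"x": -0.1,"y": -3.0,"z": -3.8,"ax": 0.5},
  {"x": -0.1,"y": -3.05,"z": -3.75,"ax": 0.5},
  {"x": -0.1,"y": -3.05,"z": -3.7,"ax": 0.5},
  {"x": -0.1,"y": -3.1,"z": -3.7,"ax": 0.5},
  {"x": -0.1,"y": -3.15,"z": -3.65,"ax": 0.5},
], squeeze=30)

```text
schema error: expected keys grip, x, y, z, ax, ay, az
```

Call:
jog_arm([
  {"x": -0.1,"y": -3.15,"z": -3.65,"ax": 0.5},
  {"x": -0.1,"y": -3.2,"z": -3.6,"ax": 0.5},
  {"x": -0.1,"y": -3.2,"z": -3.6,"ax": 0.5},
  {"x": -0.1,"y": -3.25,"z": -3.55,"ax": 0.5},
  {"x": -0.1,"y": -3.3,"z": -3.55,"ax": 0.5},
  {"x": -0.1,"y": -3.3,"z": -3.5,"ax": 0.5},
  {"x": -0.1,"y": -3.3,"z": -3.5,"ax": 0.5},
  {"x": -0.1,"y": -3.3,"z": -3.45,"ax": 0.5},
])

```text
schema error: expected keys grip, x, y, z, ax, ay, az
```

```bash
python3 - <<'E'
from h import *
plan((643,-41,200),-85)
grab("top","e1",(290,150,390,230),6);grab("side","e1s",(280,120,430,270),4)
E
```

```text
t 0.1 pos [ 147.2 -632.6  213.7] az -76.9 q7 -3 open 92.2 F [-0.7  0.2  0.1] tilt 0.09 n 16
1 x 0.09 y -2.90 z -3.86  ax 0.51 ay 0.01 az 0.09
2 x 0.09 y -2.93 z -3.83  ax 0.51 ay 0.00 az 0.00
3 x 0.09 y -2.97 z -3.80  ax 0.51 ay 0.00 az 0.00
4 x 0.09 y -3.00 z -3.78  ax 0.51 ay 0.00 az 0.00
5 x 0.09 y -3.03 z -3.75  ax 0.51 ay 0.00 az 0.00
6 x 0.09 y -3.07 z -3.72  ax 0.51 ay 0.00 az 0.00
7 x 0.09 y -3.10 z -3.70  ax 0.51 ay 0.00 az 0.00
8 x 0.09 y -3.13 z -3.67  ax 0.51 ay 0.00 az 0.00
9 x 0.09 y -3.16 z -3.64  ax 0.51 ay 0.00 az 0.00
10 x 0.09 y -3.20 z -3.61  ax 0.51 ay 0.00 az 0.00
11 x 0.09 y -3.23 z -3.59  ax 0.51 ay 0.00 az 0.00
12 x 0.09 y -3.26 z -3.56  ax 0.51 ay 0.00 az 0.00
13 x 0.09 y -3.29 z -3.53  ax 0.51 ay 0.00 az 0.00
14 x 0.09 y -3.32 z -3.50  ax 0.51 ay 0.00 az 0.00
15 x 0.09 y -3.35 z -3.47  ax 0.51 ay 0.00 az 0.00
16 x 0.09 y -3.38 z -3.44  ax 0.51 ay 0.00 az 0.00
```

Call:
jog_arm([
  {"grip": 0,"x": -0.1,"y": -3.3,"z": -4.4,"ax": 0.5,"ay": 0,"az": 0},
  {"grip": 0,"x": -0.1,"y": -3.3,"z": -4.4,"ax": 0.5,"ay": 0,"az": 0},
  {"grip": 0,"x": -0.1,"y": -3.3,"z": -4.4,"ax": 0.5,"ay": 0,"az": 0},
  {"grip": 0,"x": -0.1,"y": -3.4,"z": -4.3,"ax": 0.5,"ay": 0,"az": 0},
  {"grip": 0,"x": -0.1,"y": -3.4,"z": -4.3,"ax": 0.5,"ay": 0,"az": 0},
  {"grip": 0,"x": -0.1,"y": -3.5,"z": -4.2,"ax": 0.5,"ay": 0,"az": 0},
  {"grip": 0,"x": -0.1,"y": -3.5,"z": -4.2,"ax": 0.5,"ay": 0,"az": 0},
  {"grip": 0,"x": -0.1,"y": -3.5,"z": -4.2,"ax": 0.5,"ay": 0,"az": 0},
], squeeze=30)

```text
t: 1.2
tool_pos: [432.0, -297.2, 222.7]
tool_rot: [[0.0, 0.158, -0.987], [-0.0, -0.987, -0.158], [-1.0, 0.0, -0.0]]
ft_force: [0.5, -1.0, 0.1]
opening: 91.5
```

```bash
python3 - <<'E'
from h import *
plan((643,-41,230),-85)
E
```

```text
t 1.2 pos [ 432.  -297.2  222.7] az -80.9 q7 -53 open 91.5 F [ 0.5 -1.   0.1] tilt 0.02 n 7
1 x -0.10 y -3.14 z -3.55  ax 0.58 ay -0.01 az -0.02
2 x -0.10 y -3.17 z -3.52  ax 0.58 ay 0.00 az 0.00
3 x -0.10 y -3.21 z -3.49  ax 0.58 ay 0.00 az 0.00
4 x -0.10 y -3.25 z -3.46  ax 0.58 ay 0.00 az 0.00
5 x -0.10 y -3.28 z -3.42  ax 0.58 ay 0.00 az 0.00
6 x -0.10 y -3.31 z -3.39  ax 0.58 ay 0.00 az 0.00
7 x -0.10 y -3.35 z -3.36  ax 0.58 ay 0.00 az 0.00
```

Call:
jog_arm([
  {"grip": 0,"x": -0.1,"y": -3.15,"z": -3.55,"ax": 0.6,"ay": 0,"az": 0},
  {"grip": 0,"x": -0.1,"y": -3.15,"z": -3.5,"ax": 0.6,"ay": 0,"az": 0},
  {"grip": 0,"x": -0.1,"y": -3.2,"z": -3.5,"ax": 0.6,"ay": 0,"az": 0},
  {"grip": 0,"x": -0.1,"y": -3.25,"z": -3.45,"ax": 0.6,"ay": 0,"az": 0},
  {"grip": 0,"x": -0.1,"y": -3.3,"z": -3.4,"ax": 0.6,"ay": 0,"az": 0},
  {"grip": 0,"x": -0.1,"y": -3.3,"z": -3.4,"ax": 0.6,"ay": 0,"az": 0},
  {"grip": 0,"x": -0.1,"y": -3.35,"z": -3.35,"ax": 0.6,"ay": 0,"az": 0},
  {"grip": 0,"x": 0,"y": 0,"z": 0,"ax": 0,"ay": 0,"az": 0},
])

```text
t: 2.2
tool_pos: [643.1, -37.8, 229.0]
tool_rot: [[0.0, 0.092, -0.996], [0.003, -0.996, -0.092], [-1.0, -0.003, -0.0]]
ft_force: [-0.3, 0.7, 0.6]
opening: 92.0
```

```bash
python3 - <<'E'
from h import *
plan((643,-41,200),-85)
grab("top","e1",(290,150,390,230),6);grab("side","e1s",(280,120,430,270),4)
E
```

```text
t 2.2 pos [643.1 -37.8 229. ] az -84.7 q7 -91 open 92.0 F [-0.3  0.7  0.6] tilt 0.15 n 1
1 x 2.90 y 0.32 z 0.04  ax 0.27 ay -0.02 az 0.14
```

View pics/e1s.png

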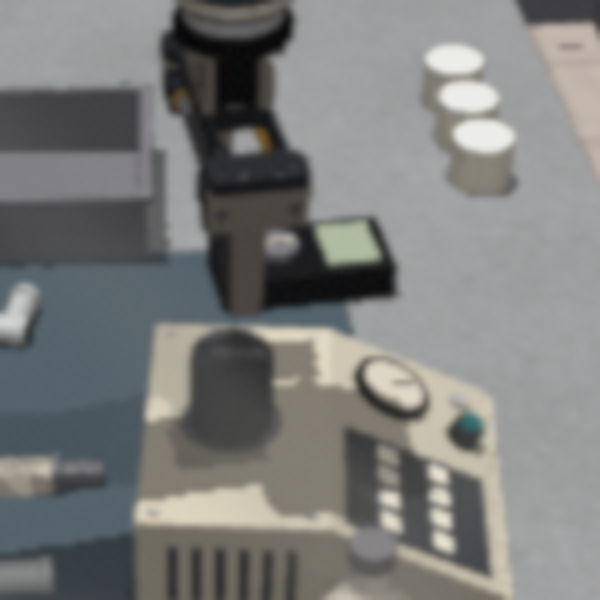

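Call:
jog_arm([
  {"grip": 0,"x": 3.4,"y": 0.3,"z": 0.05,"ax": 0.3,"ay": 0,"az": 0.1},
  {"grip": 0,"x": 3.4,"y": 0,"z": 0,"ax": 0,"ay": 0,"az": 0},
  {"grip": 0,"x": 3.4,"y": 0,"z": 0,"ax": 0,"ay": 0,"az": 0},
  {"grip": 0,"x": 0,"y": 0,"z": 0,"ax": 0,"ay": 0,"az": 0},
  {"grip": 0,"x": 0,"y": 0,"z": 0,"ax": 0,"ay": 0,"az": 0},
])

```text
t: 2.92
tool_pos: [642.2, -47.0, 129.0]
tool_rot: [[0.002, 0.079, -0.997], [-0.002, -0.997, -0.079], [-1.0, 0.002, -0.002]]
ft_force: [0.3, 0.1, 0.2]
opening: 92.2
```

```bash
python3 - <<'E'
from h import *
plan((643,-41,126),-85)
grab("top","e2",(290,150,390,230),6);grab("side","e2s",(280,160,430,290),4)
E
```

```text
t 2.9 pos [642.2 -47.  129. ] az -85.5 q7 -93 open 92.2 F [0.3 0.1 0.2] tilt 0.16 n 1
1 x 0.30 y -0.59 z -0.13  ax -0.48 ay -0.09 az -0.14
```

View pics/e2s.png

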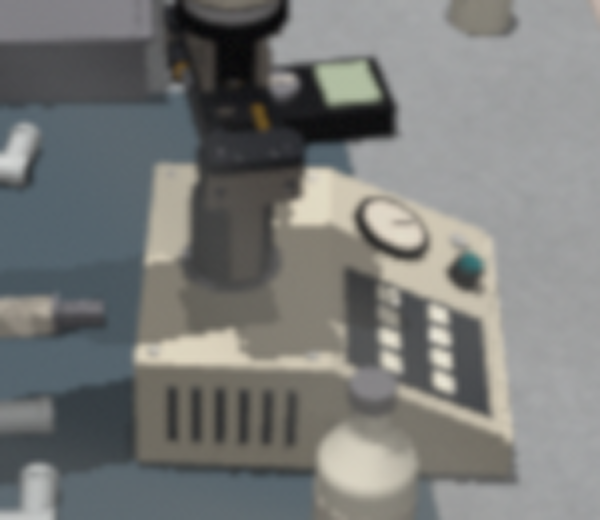

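Call:
jog_arm([
  {"grip": 0,"x": 0.3,"y": -0.6,"z": -0.1,"ax": -0.5,"ay": 0,"az": 0},
  {"grip": 0,"x": 0,"y": 0,"z": 0,"ax": 0,"ay": 0,"az": 0},
  {"grip": 0,"x": 0,"y": 0,"z": 0,"ax": 0,"ay": 0,"az": 0},
  {"grip": 0,"x": 0,"y": 0,"z": 0,"ax": 0,"ay": 0,"az": 0},
])

```text
t: 3.52
tool_pos: [642.2, -39.8, 124.6]
tool_rot: [[0.0, 0.089, -0.996], [-0.002, -0.996, -0.089], [-1.0, 0.002, 0.0]]
ft_force: [-0.3, 0.0, 0.6]
opening: 91.7
```

```bash
python3 - <<'E'
from h import *
plan((643,-41,126),-85)
E
```

```text
t 3.5 pos [642.2 -39.8 124.6] az -84.9 q7 -93 open 91.7 F [-0.3  0.   0.6] tilt 0.11 n 1
1 x -0.14 y 0.13 z -0.07  ax 0.11 ay 0.00 az -0.11
```

Call:
jog_arm([
  {"grip": 255,"x": -0.1,"y": 0.1,"z": 0,"ax": 0,"ay": 0,"az": 0},
  {"grip": 255,"x": 0,"y": 0,"z": 0,"ax": 0,"ay": 0,"az": 0},
  {"grip": 255,"x": 0,"y": 0,"z": 0,"ax": 0,"ay": 0,"az": 0},
  {"grip": 255,"x": 0,"y": 0,"z": 0,"ax": 0,"ay": 0,"az": 0},
  {"grip": 255,"x": 0,"y": 0,"z": 0,"ax": 0,"ay": 0,"az": 0},
], squeeze=25)

```text
t: 4.15
tool_pos: [642.3, -42.1, 125.6]
tool_rot: [[0.0, 0.088, -0.996], [-0.003, -0.996, -0.088], [-1.0, 0.003, -0.0]]
ft_force: [-0.1, -3.6, 1.2]
opening: 57.4
```

```bash
python3 - <<'E'
from h import *
plan((643,-41,126),-85)
E
```

```text
t 4.2 pos [642.3 -42.1 125.6] az -84.9 q7 -93 open 57.4 F [-0.1 -3.6  1.2] tilt 0.18 n 1
1 x -0.04 y -0.10 z -0.08  ax 0.05 ay -0.00 az -0.18
```

Call:
jog_arm([
  {"grip": 255,"x": -0.07,"y": 0,"z": 0,"ax": -10,"ay": 0,"az": 0},
  {"grip": 255,"x": -0.07,"y": 0,"z": 0,"ax": -10,"ay": 0,"az": 0},
  {"grip": 255,"x": -0.07,"y": 0,"z": 0,"ax": -10,"ay": 0,"az": 0},
  {"grip": 255,"x": -0.06,"y": 0,"z": 0,"ax": -10,"ay": 0,"az": 0},
])

```text
t: 4.65
tool_pos: [642.1, -43.5, 127.9]
tool_rot: [[-0.0, 0.711, -0.703], [-0.005, -0.703, -0.711], [-1.0, 0.003, 0.004]]
ft_force: [1.8, -5.5, -2.0]
opening: 57.5
```

Call:
jog_arm([
  {"grip": 255,"x": -0.07,"y": 0,"z": 0,"ax": -10,"ay": 0,"az": 0},
  {"grip": 255,"x": -0.07,"y": 0,"z": 0,"ax": -10,"ay": 0,"az": 0},
  {"grip": 255,"x": -0.06,"y": 0,"z": 0,"ax": -10,"ay": 0,"az": 0},
  {"grip": 255,"x": -0.07,"y": 0,"z": 0,"ax": -10,"ay": 0,"az": 0},
  {"grip": 255,"x": -0.07,"y": 0,"z": 0,"ax": -10,"ay": 0,"az": 0},
  {"grip": 255,"x": -0.06,"y": 0,"z": 0,"ax": -10,"ay": 0,"az": 0},
  {"grip": 255,"x": -0.07,"y": 0,"z": 0,"ax": -10,"ay": 0,"az": 0},
  {"grip": 255,"x": -0.07,"y": 0,"z": 0,"ax": -10,"ay": 0,"az": 0},
])

```text
t: 5.65
tool_pos: [644.0, -44.0, 133.9]
tool_rot: [[0.004, 0.816, 0.578], [-0.005, 0.578, -0.816], [-1.0, -0.0, 0.006]]
ft_force: [3.8, -5.4, -1.6]
opening: 57.5
```

```bash
python3 - <<'E'
from h import *
plan((643,-41,126),-85,1)
grab("top","e3",(300,160,380,220),8);grab("side","e3s",(280,160,430,290),4)
E
```

```text
t 5.7 pos [644.  -44.  133.9] az 35.3 q7 13 open 57.5 F [ 3.8 -5.4 -1.6] tilt 0.36 n 1
1 x 0.79 y 0.09 z -0.31  ax 120.29 ay 0.22 az -0.37
```

View pics/e3s.png

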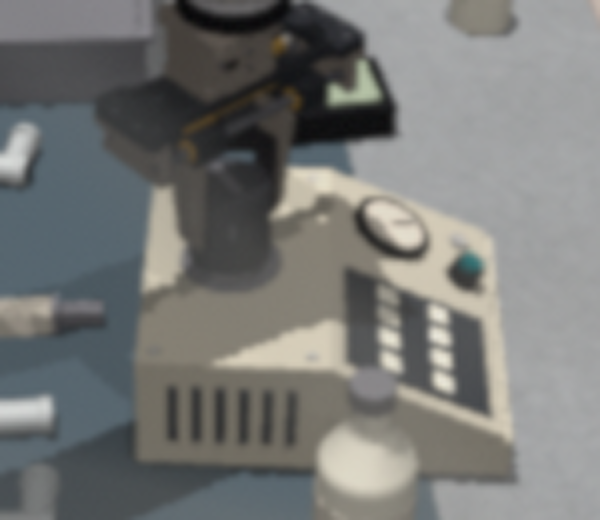

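View pics/e3.png

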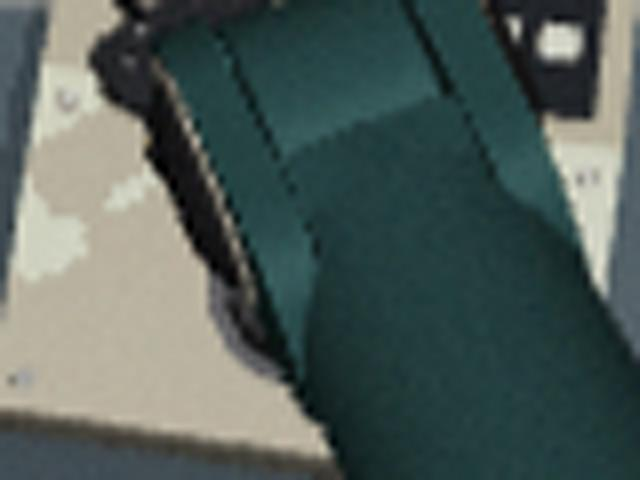

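Call:
jog_arm([
  {"grip": 255,"x": -0.07,"y": 0,"z": 0,"ax": -10,"ay": 0,"az": 0},
  {"grip": 255,"x": -0.07,"y": 0,"z": 0,"ax": -10,"ay": 0,"az": 0},
  {"grip": 255,"x": -0.06,"y": 0,"z": 0,"ax": -10,"ay": 0,"az": 0},
  {"grip": 255,"x": -0.07,"y": 0,"z": 0,"ax": -10,"ay": 0,"az": 0},
  {"grip": 255,"x": -0.07,"y": 0,"z": 0,"ax": -10,"ay": 0,"az": 0},
  {"grip": 255,"x": -0.06,"y": 0,"z": 0,"ax": -10,"ay": 0,"az": 0},
  {"grip": 255,"x": -0.07,"y": 0,"z": 0,"ax": -10,"ay": 0,"az": 0},
  {"grip": 255,"x": -0.07,"y": 0,"z": 0,"ax": -10,"ay": 0,"az": 0},
])

```text
t: 6.75
tool_pos: [644.5, -42.7, 139.5]
tool_rot: [[0.005, -0.428, 0.904], [-0.003, 0.904, 0.428], [-1.0, -0.005, 0.003]]
ft_force: [4.6, -3.9, -2.0]
opening: 57.1
```

```bash
python3 - <<'E'
from h import *
plan((643,-41,126),-85,1);print(manip.read_state()['qpos'].round(2))
grab("top","e3",(300,160,380,220),8);grab("side","e4s",(280,160,430,290),4)
E
```

```text
t 6.8 pos [644.5 -42.7 139.5] az 115.3 q7 83 open 57.1 F [ 4.6 -3.9 -2. ] tilt 0.33 n 1
1 x 1.35 y 0.22 z -0.07  ax -159.69 ay -0.36 az 0.29
[ 0.69  0.82 -1.06  1.63  0.77  1.16  1.46]
```

View pics/e4s.png

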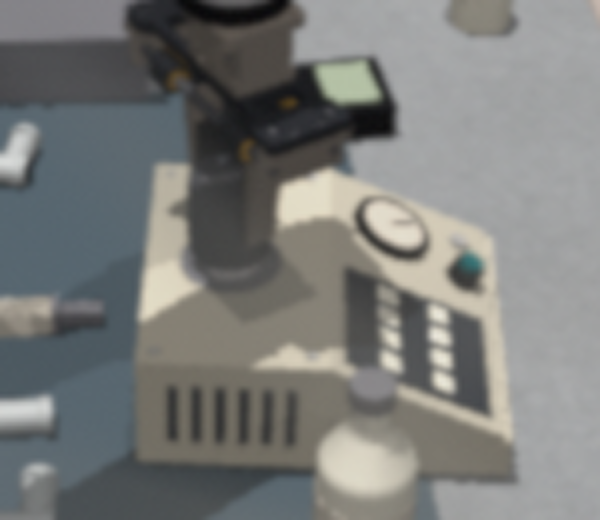

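Call:
jog_arm([
  {"grip": 0,"x": 0,"y": 0,"z": 0,"ax": 0,"ay": 0,"az": 0},
  {"grip": 0,"x": 0,"y": 0,"z": 0,"ax": 0,"ay": 0,"az": 0},
  {"grip": 0,"x": 0,"y": 0,"z": 0,"ax": 0,"ay": 0,"az": 0},
  {"grip": 0,"x": 0,"y": 0,"z": 0,"ax": 10,"ay": 0,"az": 0},
  {"grip": 0,"x": 0,"y": 0,"z": 0,"ax": 10,"ay": 0,"az": 0},
  {"grip": 0,"x": 0,"y": 0,"z": 0,"ax": 10,"ay": 0,"az": 0},
  {"grip": 0,"x": 0,"y": 0,"z": 0,"ax": 10,"ay": 0,"az": 0},
  {"grip": 0,"x": 0,"y": 0,"z": 0,"ax": 10,"ay": 0,"az": 0},
])

```text
t: 7.85
tool_pos: [642.0, -40.3, 139.1]
tool_rot: [[-0.0, 0.426, 0.905], [-0.002, 0.905, -0.426], [-1.0, -0.001, 0.001]]
ft_force: [-0.8, 0.7, 0.5]
opening: 91.9
```

Call:
jog_arm([
  {"grip": 0,"x": 0,"y": 0,"z": 0,"ax": 10,"ay": 0,"az": 0},
  {"grip": 0,"x": 0,"y": 0,"z": 0,"ax": 10,"ay": 0,"az": 0},
  {"grip": 0,"x": 0,"y": 0,"z": 0,"ax": 10,"ay": 0,"az": 0},
  {"grip": 0,"x": 0,"y": 0,"z": 0,"ax": 10,"ay": 0,"az": 0},
  {"grip": 0,"x": 0,"y": 0,"z": 0,"ax": 10,"ay": 0,"az": 0},
  {"grip": 0,"x": 0,"y": 0,"z": 0,"ax": 10,"ay": 0,"az": 0},
  {"grip": 0,"x": 0,"y": 0,"z": 0,"ax": 10,"ay": 0,"az": 0},
  {"grip": 0,"x": 0,"y": 0,"z": 0,"ax": 10,"ay": 0,"az": 0},
])

```text
t: 8.85
tool_pos: [641.9, -40.2, 139.1]
tool_rot: [[-0.0, 0.965, -0.262], [-0.001, -0.262, -0.965], [-1.0, 0.0, 0.001]]
ft_force: [-0.3, -0.2, -0.0]
opening: 92.0
```

```bash
python3 - <<'E'
from h import *
plan((643,-43,139.5),-15,1);print(manip.read_state()['qpos'].round(2))
grab("top","e3",(300,160,380,220),8);grab("side","e5s",(280,160,430,290),4)
E
```

```text
t 8.8 pos [641.9 -40.2 139.1] az -15.2 q7 -32 open 92.0 F [-0.3 -0.2 -0. ] tilt 0.08 n 1
1 x -0.04 y 0.18 z 0.25  ax -0.19 ay 0.08 az -0.01
[ 0.41  0.62 -0.57  1.65  0.38  0.99 -0.55]
```

View pics/e5s.png

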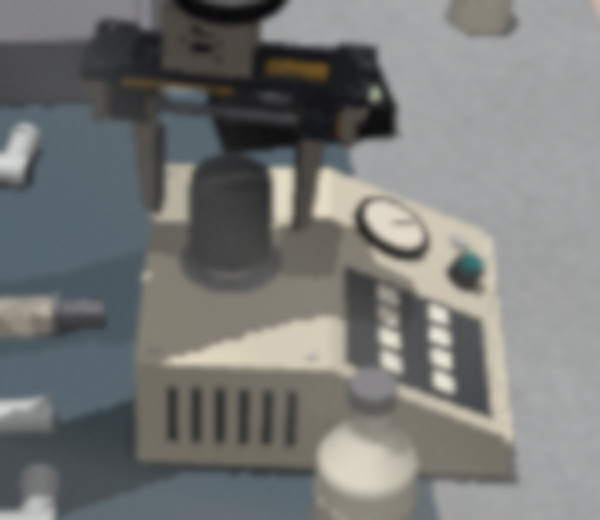

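View pics/e3.png

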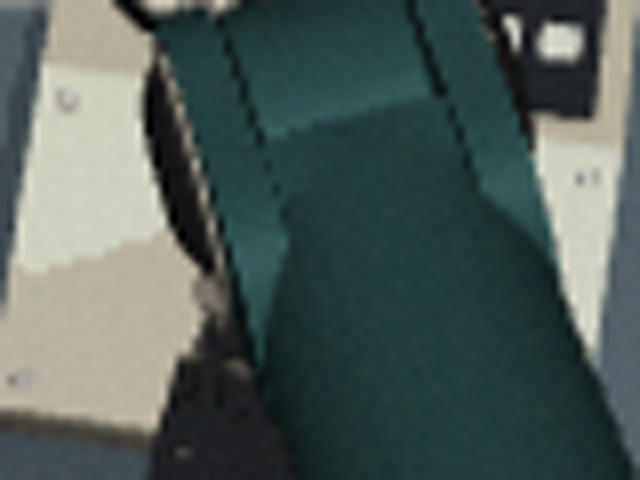

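Call:
jog_arm([
  {"grip": 255,"x": 0,"y": 0.3,"z": 0.2,"ax": 0,"ay": 0,"az": 0},
  {"grip": 255,"x": 0,"y": 0,"z": 0,"ax": 0,"ay": 0,"az": 0},
  {"grip": 255,"x": 0,"y": 0,"z": 0,"ax": 0,"ay": 0,"az": 0},
  {"grip": 255,"x": 0,"y": 0,"z": 0,"ax": 0,"ay": 0,"az": 0},
  {"grip": 255,"x": -0.06,"y": 0,"z": 0,"ax": -10,"ay": 0,"az": 0},
  {"grip": 255,"x": -0.07,"y": 0,"z": 0,"ax": -10,"ay": 0,"az": 0},
  {"grip": 255,"x": -0.07,"y": 0,"z": 0,"ax": -10,"ay": 0,"az": 0},
  {"grip": 255,"x": -0.06,"y": 0,"z": 0,"ax": -10,"ay": 0,"az": 0},
])

```text
t: 9.95
tool_pos: [644.6, -43.5, 141.7]
tool_rot: [[0.0, 0.903, 0.43], [-0.002, 0.43, -0.903], [-1.0, -0.001, 0.002]]
ft_force: [-0.7, 0.3, 0.1]
opening: 57.0
```

Call:
jog_arm([
  {"grip": 255,"x": -0.07,"y": 0,"z": 0,"ax": -10,"ay": 0,"az": 0},
  {"grip": 255,"x": -0.07,"y": 0,"z": 0,"ax": -10,"ay": 0,"az": 0},
  {"grip": 255,"x": -0.06,"y": 0,"z": 0,"ax": -10,"ay": 0,"az": 0},
  {"grip": 255,"x": -0.07,"y": 0,"z": 0,"ax": -10,"ay": 0,"az": 0},
  {"grip": 255,"x": -0.07,"y": 0,"z": 0,"ax": -10,"ay": 0,"az": 0},
  {"grip": 255,"x": -0.06,"y": 0,"z": 0,"ax": -10,"ay": 0,"az": 0},
])

```text
t: 10.7
tool_pos: [644.7, -43.6, 145.7]
tool_rot: [[0.0, 0.08, 0.997], [-0.002, 0.997, -0.08], [-1.0, -0.002, 0.0]]
ft_force: [0.9, -0.5, -0.3]
opening: 57.1
```

```bash
python3 - <<'E'
from h import *
plan((643,-43,139.5),80,1);print(manip.read_state()['qpos'].round(2))
grab("side","e6s",(280,160,430,290),4)
E
```

```text
t 10.7 pos [644.7 -43.6 145.7] az 85.4 q7 57 open 57.1 F [ 0.9 -0.5 -0.3] tilt 0.11 n 1
1 x 0.62 y 0.05 z -0.17  ax 5.43 ay 0.03 az 0.10
[ 0.65  0.76 -0.96  1.63  0.68  1.12  1.  ]
```

View pics/e6s.png

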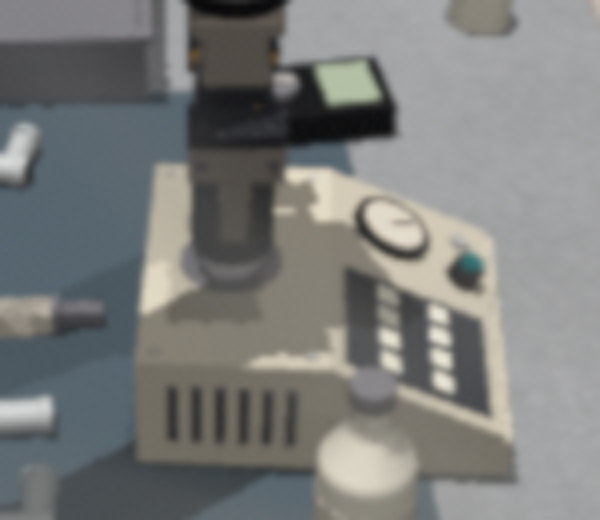

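Call:
jog_arm([
  {"grip": 255,"x": -0.07,"y": 0,"z": 0,"ax": -10,"ay": 0,"az": 0},
  {"grip": 255,"x": -0.07,"y": 0,"z": 0,"ax": -10,"ay": 0,"az": 0},
  {"grip": 255,"x": -0.06,"y": 0,"z": 0,"ax": -10,"ay": 0,"az": 0},
  {"grip": 255,"x": 0,"y": 0,"z": 0,"ax": 0,"ay": 0,"az": 0},
  {"grip": 255,"x": -0.3,"y": 0,"z": 0,"ax": 0,"ay": 0,"az": 0},
])

```text
t: 11.38
tool_pos: [644.3, -43.6, 150.4]
tool_rot: [[-0.001, -0.421, 0.907], [-0.002, 0.907, 0.421], [-1.0, -0.001, -0.001]]
ft_force: [-0.6, -0.1, -1.2]
opening: 56.9
```

Call:
jog_arm([
  {"grip": 255,"x": -0.5,"y": 0,"z": 0,"ax": 0,"ay": 0,"az": 0},
  {"grip": 255,"x": -1,"y": 0,"z": 0,"ax": 0,"ay": 0,"az": 0},
  {"grip": 255,"x": -1.5,"y": 0,"z": 0,"ax": 0,"ay": 0,"az": 0},
  {"grip": 255,"x": -2,"y": 0,"z": 0,"ax": 0,"ay": 0,"az": 0},
  {"grip": 255,"x": -2,"y": 0,"z": 0,"ax": 0,"ay": 0,"az": 0},
  {"grip": 255,"x": -2,"y": 0,"z": 0,"ax": 0,"ay": 0,"az": 0},
])

```text
t: 12.12
tool_pos: [644.8, -43.2, 242.5]
tool_rot: [[0.001, -0.424, 0.906], [-0.002, 0.906, 0.424], [-1.0, -0.002, 0.0]]
ft_force: [-0.5, -0.5, -0.6]
opening: 57.3
```

```bash
python3 - <<'E'
from h import *
plan((420,-340,240),90)
print(manip.read_state()['qpos'].round(2))
grab("side","e7s",(250,100,450,250),4)
E
```

```text
t 12.1 pos [644.8 -43.2 242.5] az 115.1 q7 87 open 57.3 F [-0.5 -0.5 -0.6] tilt 0.12 n 8
1 x 0.04 y -2.17 z -4.12  ax 3.14 ay 0.01 az 0.12
2 x 0.03 y -2.39 z -3.99  ax 3.14 ay 0.00 az 0.00
3 x 0.03 y -2.60 z -3.86  ax 3.14 ay 0.00 az 0.00
4 x 0.03 y -2.81 z -3.71  ax 3.14 ay 0.00 az 0.00
5 x 0.03 y -3.01 z -3.55  ax 3.14 ay 0.00 az 0.00
6 x 0.03 y -3.20 z -3.38  ax 3.14 ay 0.00 az 0.00
7 x 0.03 y -3.38 z -3.20  ax 3.14 ay 0.00 az 0.00
8 x 0.03 y -3.55 z -3.01  ax 3.14 ay 0.00 az 0.00
[ 0.73  0.73 -1.14  1.54  0.67  1.31  1.52]
```

View pics/e7s.png

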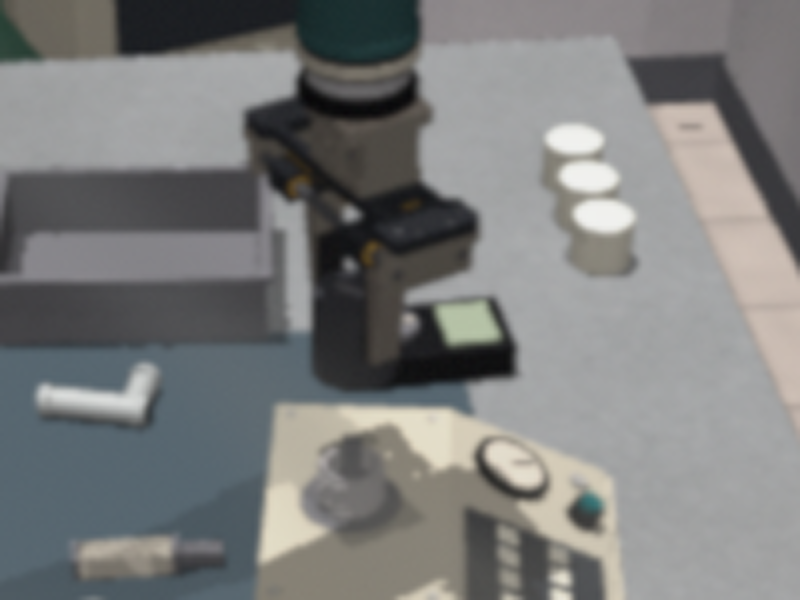

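```bash
python3 - <<'E'
from h import *
plan((545,-350,240),0)
E
```

```text
t 12.2 pos [646.  -42.7 245.3] az 115.1 q7 87 open 57.0 F [0.7 0.8 1.7] tilt 0.3 n 11
1 x 0.05 y -2.14 z -2.02  ax 10.46 ay 0.23 az 0.19
2 x 0.05 y -2.47 z -1.59  ax 10.46 ay 0.00 az 0.00
3 x 0.05 y -2.72 z -1.12  ax 10.46 ay 0.00 az 0.00
4 x 0.05 y -2.88 z -0.61  ax 10.46 ay 0.00 az 0.00
5 x 0.05 y -2.94 z -0.07  ax 10.46 ay 0.00 az 0.00
6 x 0.05 y -2.90 z 0.46  ax 10.46 ay 0.00 az 0.00
7 x 0.05 y -2.77 z 0.98  ax 10.46 ay 0.00 az 0.00
8 x 0.05 y -2.55 z 1.47  ax 10.46 ay 0.00 az 0.00
9 x 0.05 y -2.24 z 1.91  ax 10.46 ay 0.00 az 0.00
10 x 0.05 y -1.86 z 2.28  ax 10.46 ay 0.00 az 0.00
11 x 0.05 y -1.41 z 2.58  ax 10.46 ay 0.00 az 0.00
```

Call:
jog_arm([
  {"grip": 255,"x": 0,"y": -2.15,"z": -2.0,"ax": 10.5,"ay": 0.2,"az": 0.2},
  {"grip": 255,"x": 0,"y": -2.45,"z": -1.6,"ax": 10.5,"ay": 0,"az": 0},
  {"grip": 255,"x": 0,"y": -2.7,"z": -1.1,"ax": 10.5,"ay": 0,"az": 0},
  {"grip": 255,"x": 0,"y": -2.9,"z": -0.6,"ax": 10.5,"ay": 0,"az": 0},
  {"grip": 255,"x": 0,"y": -2.95,"z": -0.05,"ax": 10.5,"ay": 0,"az": 0},
  {"grip": 255,"x": 0,"y": -2.9,"z": 0.45,"ax": 10.5,"ay": 0,"az": 0},
  {"grip": 255,"x": 0,"y": -2.75,"z": 1.0,"ax": 10.5,"ay": 0,"az": 0},
  {"grip": 255,"x": 0,"y": -2.55,"z": 1.45,"ax": 10.5,"ay": 0,"az": 0},
])

```text
t: 13.18
tool_pos: [570.9, -267.1, 241.3]
tool_rot: [[-0.004, 0.859, 0.511], [0.0, 0.512, -0.859], [-1.0, -0.003, -0.002]]
ft_force: [-0.2, -0.0, -0.7]
opening: 56.9
```

Call:
jog_arm([
  {"grip": 255,"x": 0,"y": -2.25,"z": 1.9,"ax": 10.5,"ay": 0,"az": 0},
  {"grip": 255,"x": 0,"y": -1.85,"z": 2.3,"ax": 10.5,"ay": 0,"az": 0},
  {"grip": 255,"x": 0,"y": -1.4,"z": 2.6,"ax": 10.5,"ay": 0,"az": 0},
  {"grip": 255,"x": 0,"y": 0,"z": 0,"ax": 0,"ay": 0,"az": 0},
  {"grip": 255,"x": 0,"y": 0,"z": 0,"ax": 0,"ay": 0,"az": 0},
])

```text
t: 13.8
tool_pos: [543.9, -348.9, 241.2]
tool_rot: [[-0.004, 1.0, -0.003], [0.001, -0.003, -1.0], [-1.0, -0.004, -0.001]]
ft_force: [-0.7, 0.6, -1.2]
opening: 56.8
```

```bash
python3 - <<'E'
from h import *
plan((545,-350,35),0)
grab("top","f1",(400,130,500,310),4);grab("side","f1s",(200,250,400,400),4)
E
```

```text
t 13.8 pos [ 543.9 -348.9  241.2] az -0.2 q7 13 open 56.8 F [-0.7  0.6 -1.2] tilt 0.23 n 5
1 x 4.12 y 0.04 z 0.03  ax -0.04 ay -0.07 az 0.22
2 x 4.12 y 0.02 z 0.02  ax -0.04 ay 0.00 az 0.00
3 x 4.12 y 0.02 z 0.02  ax -0.04 ay 0.00 az 0.00
4 x 4.12 y 0.02 z 0.02  ax -0.04 ay 0.00 az 0.00
5 x 4.12 y 0.02 z 0.02  ax -0.04 ay 0.00 az 0.00
```

View pics/f1s.png

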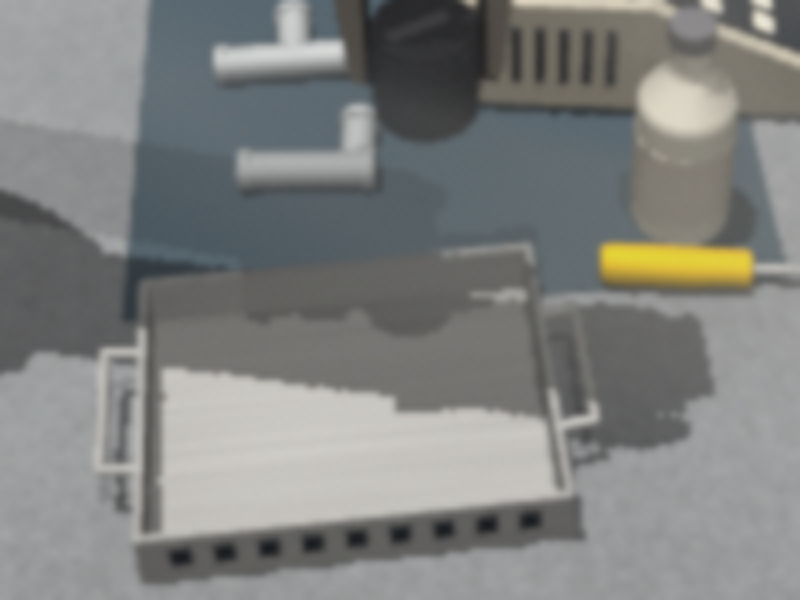

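Call:
jog_arm([
  {"grip": 255,"x": 5,"y": 0.1,"z": 0.1,"ax": 0,"ay": 0,"az": 0.2},
  {"grip": 255,"x": 5,"y": 0,"z": 0,"ax": 0,"ay": 0,"az": 0},
  {"grip": 255,"x": 5,"y": 0,"z": 0,"ax": 0,"ay": 0,"az": 0},
  {"grip": 255,"x": 4,"y": 0,"z": 0,"ax": 0,"ay": 0,"az": 0},
  {"grip": 255,"x": 1.5,"y": 0,"z": 0,"ax": 0,"ay": 0,"az": 0},
  {"grip": 255,"x": 0,"y": 0,"z": 0,"ax": 0,"ay": 0,"az": 0},
])

```text
t: 14.65
tool_pos: [544.3, -350.4, 35.8]
tool_rot: [[-0.001, 1.0, -0.005], [0.001, -0.005, -1.0], [-1.0, -0.001, -0.001]]
ft_force: [0.9, 0.7, 0.0]
opening: 57.0
```

Call:
jog_arm([
  {"grip": 255,"x": 0.4,"y": 0,"z": 0,"ax": 0,"ay": 0,"az": 0},
  {"grip": 255,"x": 0,"y": 0,"z": 0,"ax": 0,"ay": 0,"az": 0},
  {"grip": 60,"x": 0,"y": 0,"z": 0,"ax": 0,"ay": 0,"az": 0},
  {"grip": 60,"x": 0,"y": 0,"z": 0,"ax": 0,"ay": 0,"az": 0},
  {"grip": 60,"x": 0,"y": 0,"z": 0,"ax": 0,"ay": 0,"az": 0},
  {"grip": 60,"x": -6,"y": 0,"z": 0,"ax": 0,"ay": 0,"az": 0},
  {"grip": 0,"x": -6,"y": 0,"z": 0,"ax": 0,"ay": 0,"az": 0},
  {"grip": 0,"x": -6,"y": 0,"z": 0,"ax": 0,"ay": 0,"az": 0},
])

```text
t: 15.65
tool_pos: [544.0, -351.2, 213.9]
tool_rot: [[-0.001, 1.0, -0.007], [0.0, -0.007, -1.0], [-1.0, -0.001, -0.0]]
ft_force: [0.7, -0.6, -0.2]
opening: 88.2
```

```bash
python3 - <<'E'
from h import *
plan((644.5,-43,250),-97)
grab("top","f2",(220,130,420,290),4);grab("side","f2s",(200,170,400,320),4);grab("side","f3s",(200,250,400,400),4)
E
```

```text
t 15.7 pos [ 544.  -351.2  213.9] az -0.4 q7 12 open 88.2 F [ 0.7 -0.6 -0.2] tilt 0.06 n 10
1 x -0.36 y 0.98 z -3.09  ax 9.66 ay -0.02 az 0.05
2 x -0.36 y 0.45 z -3.21  ax 9.66 ay 0.00 az 0.00
3 x -0.36 y -0.09 z -3.24  ax 9.66 ay 0.00 az 0.00
4 x -0.36 y -0.64 z -3.18  ax 9.66 ay 0.00 az 0.00
5 x -0.36 y -1.16 z -3.03  ax 9.66 ay 0.00 az 0.00
6 x -0.36 y -1.65 z -2.79  ax 9.66 ay 0.00 az 0.00
7 x -0.36 y -2.10 z -2.47  ax 9.66 ay 0.00 az 0.00
8 x -0.36 y -2.48 z -2.09  ax 9.66 ay 0.00 az 0.00
9 x -0.36 y -2.80 z -1.64  ax 9.66 ay 0.00 az 0.00
10 x -0.36 y -3.03 z -1.15  ax 9.66 ay 0.00 az 0.00
```

View pics/f2s.png

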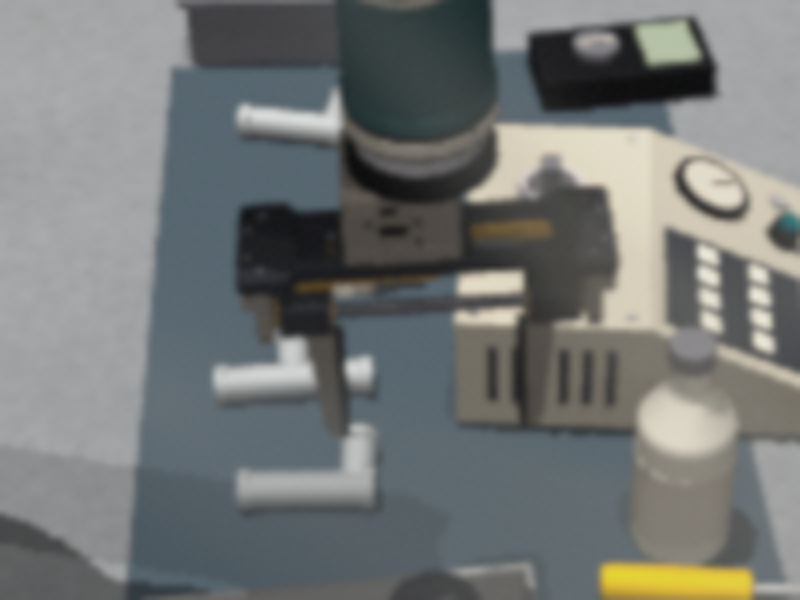

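View pics/f2.png

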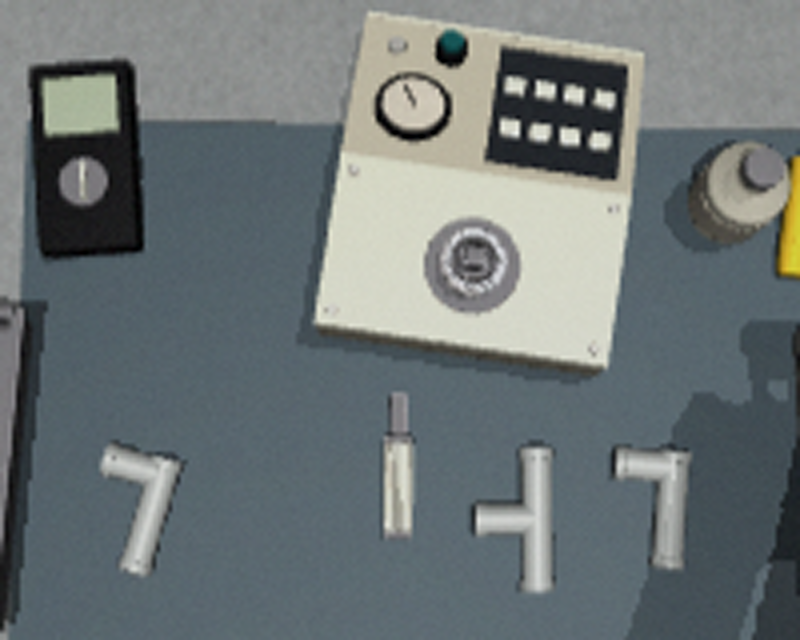

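View pics/f3s.png

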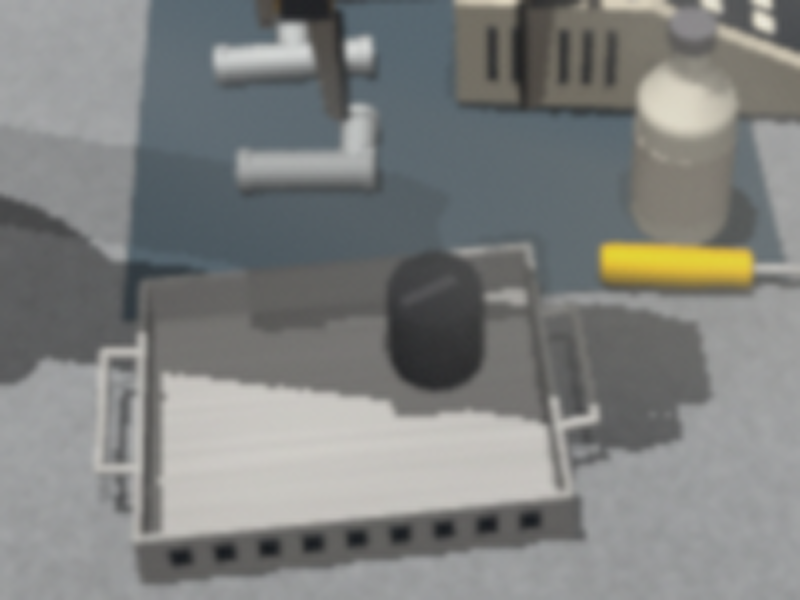

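```bash
python3 - <<'E'
import cv2
t=cv2.imread('pics/raw_f2.png')
a=cv2.resize(t[180:212,320:358],None,fx=16,fy=16,interpolation=cv2.INTER_CUBIC)
cv2.imwrite('pics/g1.png',cv2.convertScaleAbs(a,alpha=1.2))
s=cv2.imread('pics/raw_f2s.png')
a=cv2.resize(s[200:232,320:360],None,fx=14,fy=14,interpolation=cv2.INTER_CUBIC)
cv2.imwrite('pics/g2.png',cv2.convertScaleAbs(a,alpha=1.5))
E
```

```text
(no output)
```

View pics/g1.png

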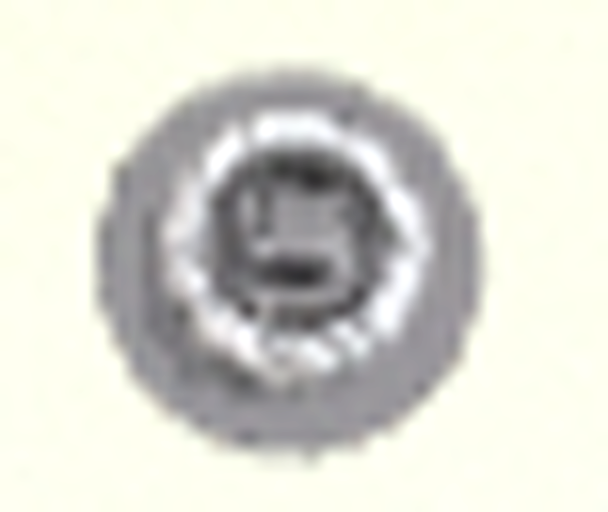

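View pics/g2.png

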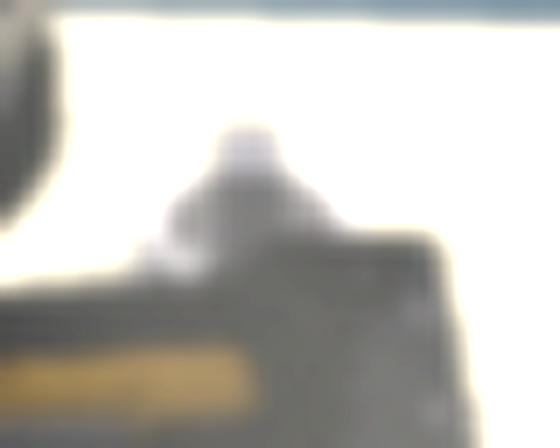

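```bash
python3 - <<'E'
from h import *
f=lambda x,y:(320+(x+.5)/16-.5,180+(y+.5)/16-.5)
g=lambda x,y:(320+(x+.5)/14-.5,200+(y+.5)/14-.5)
print(onz("top",f(308,213),153),"ring",onz("top",f(296,243),133), "tri",tri(f(308,213),g(250,148)),onz("side",g(250,148),153))
plan((644.5,-43,230),-7.5)
E
```

```text
[644.35005428 -42.10441251 153.        ] ring [641.56858623 -40.67459618 133.        ] tri [644.2365036  -42.12490993 152.37058064] [643.94739146 -42.95968541 153.        ]
t 15.8 pos [ 546.1 -352.   216.1] az -0.4 q7 12 open 92.3 F [-0.8  0.  -1.3] tilt 0.37 n 7
1 x -0.21 y 1.38 z -4.42  ax 1.01 ay 0.22 az -0.29
2 x -0.20 y 1.30 z -4.45  ax 1.01 ay 0.00 az 0.00
3 x -0.20 y 1.22 z -4.47  ax 1.01 ay 0.00 az 0.00
4 x -0.20 y 1.14 z -4.49  ax 1.01 ay 0.00 az 0.00
5 x -0.20 y 1.06 z -4.51  ax 1.01 ay 0.00 az 0.00
6 x -0.20 y 0.98 z -4.53  ax 1.01 ay 0.00 az 0.00
7 x -0.20 y 0.90 z -4.55  ax 1.01 ay 0.00 az 0.00
```

Call:
jog_arm([
  {"grip": 0,"x": -0.2,"y": 1.4,"z": -4.4,"ax": 1,"ay": 0,"az": 0},
  {"grip": 0,"x": -0.2,"y": 1.3,"z": -4.45,"ax": 1,"ay": 0,"az": 0},
  {"grip": 0,"x": -0.2,"y": 1.2,"z": -4.45,"ax": 1,"ay": 0,"az": 0},
  {"grip": 0,"x": -0.2,"y": 1.15,"z": -4.5,"ax": 1,"ay": 0,"az": 0},
  {"grip": 0,"x": -0.2,"y": 1.05,"z": -4.5,"ax": 1,"ay": 0,"az": 0},
  {"grip": 0,"x": -0.2,"y": 1.0,"z": -4.5,"ax": 1,"ay": 0,"az": 0},
  {"grip": 0,"x": -0.2,"y": 0.9,"z": -4.5,"ax": 1,"ay": 0,"az": 0},
  {"grip": 0,"x": 0,"y": 0,"z": 0,"ax": 0,"ay": 0,"az": 0},
])

```text
t: 16.8
tool_pos: [642.2, -38.0, 224.7]
tool_rot: [[-0.003, 0.993, -0.121], [0.003, -0.121, -0.993], [-1.0, -0.003, -0.003]]
ft_force: [0.8, -0.3, -0.6]
opening: 91.7
```

```bash
python3 - <<'E'
from h import *
plan((646.5,-44.5,138),-7.5)
E
```

```text
t 16.8 pos [642.2 -38.  224.7] az -7.0 q7 -23 open 91.7 F [ 0.8 -0.3 -0.6] tilt 0.23 n 2
1 x 4.33 y 0.27 z 0.31  ax 0.27 ay -0.15 az 0.17
2 x 4.33 y 0.25 z 0.30  ax 0.27 ay 0.00 az 0.00
```

Call:
jog_arm([
  {"grip": 60,"x": 2,"y": 0.5,"z": 0.6,"ax": 0.5,"ay": -0.1,"az": 0.2},
  {"grip": 60,"x": 2,"y": 0,"z": 0,"ax": 0,"ay": 0,"az": 0},
  {"grip": 60,"x": 2,"y": 0,"z": 0,"ax": 0,"ay": 0,"az": 0},
  {"grip": 60,"x": 0,"y": 0,"z": 0,"ax": 0,"ay": 0,"az": 0},
  {"grip": 60,"x": 0,"y": 0,"z": 0,"ax": 0,"ay": 0,"az": 0},
])

```text
t: 17.42
tool_pos: [647.1, -50.1, 166.2]
tool_rot: [[0.003, 0.991, -0.137], [-0.002, -0.137, -0.991], [-1.0, 0.003, 0.001]]
ft_force: [-0.1, 1.3, 0.0]
opening: 70.2
```

```bash
python3 - <<'E'
from h import *
plan((646.5,-44.5,138),-7.5,1)
grab("side","g3s",(280,140,430,270),5)
E
```

```text
t 17.4 pos [647.1 -50.1 166.2] az -7.9 q7 -25 open 70.2 F [-0.1  1.3  0. ] tilt 0.18 n 1
1 x 2.82 y -0.14 z -0.55  ax -0.40 ay 0.07 az -0.17
```

View pics/g3s.png

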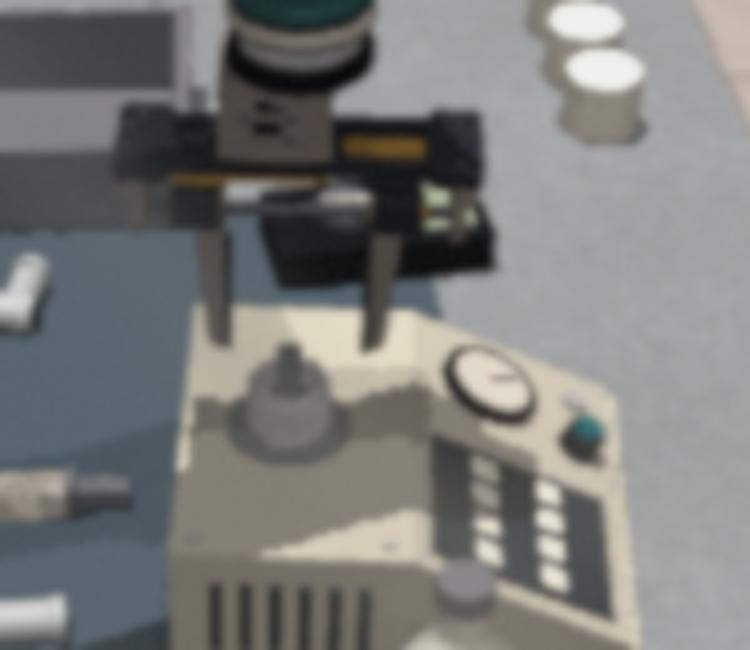

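Call:
jog_arm([
  {"grip": 60,"x": 1.2,"y": -0.1,"z": -0.5,"ax": 0,"ay": 0,"az": 0},
  {"grip": 60,"x": 0,"y": 0,"z": 0,"ax": 0,"ay": 0,"az": 0},
  {"grip": 60,"x": 0,"y": 0,"z": 0,"ax": 0,"ay": 0,"az": 0},
  {"grip": 60,"x": 0,"y": 0,"z": 0,"ax": 0,"ay": 0,"az": 0},
])

```text
t: 17.98
tool_pos: [646.7, -45.0, 154.2]
tool_rot: [[0.003, 0.991, -0.137], [-0.002, -0.137, -0.991], [-1.0, 0.003, 0.002]]
ft_force: [0.2, -0.5, -0.2]
opening: 70.1
```

```bash
python3 - <<'E'
from h import *
plan((646.5,-44.5,138),-7.5,1)
grab("side","g3s",(280,140,430,270),5)
E
```

```text
t 18.0 pos [646.7 -45.  154.2] az -7.9 q7 -26 open 70.1 F [ 0.2 -0.5 -0.2] tilt 0.19 n 1
1 x 1.62 y -0.04 z -0.05  ax -0.40 ay 0.09 az -0.17
```

View pics/g3s.png

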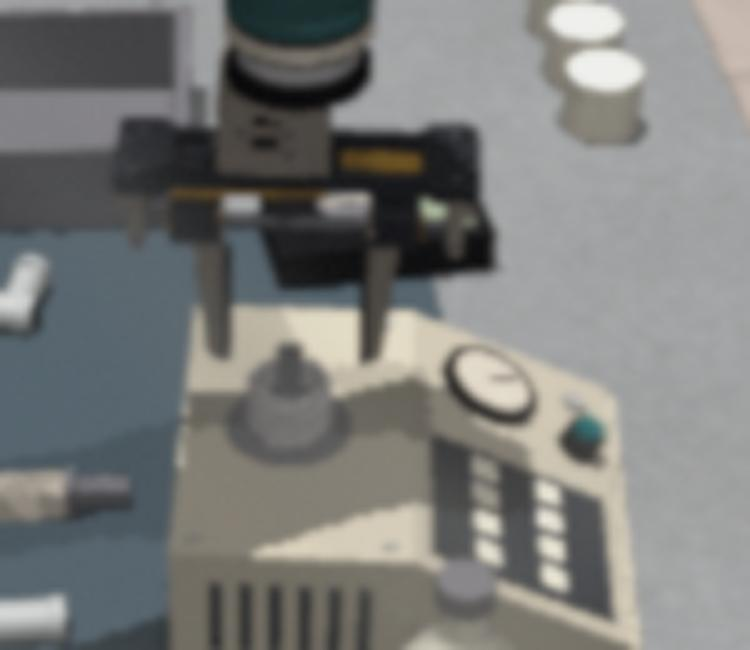

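Call:
jog_arm([
  {"grip": 60,"x": 1.6,"y": 0,"z": 0,"ax": -0.4,"ay": 0.1,"az": -0.2},
  {"grip": 255,"x": 0,"y": 0,"z": 0,"ax": 0,"ay": 0,"az": 0},
  {"grip": 255,"x": 0,"y": 0,"z": 0,"ax": 0,"ay": 0,"az": 0},
  {"grip": 255,"x": 0,"y": 0,"z": 0,"ax": 0,"ay": 0,"az": 0},
  {"grip": 255,"x": 0,"y": 0,"z": 0,"ax": 0,"ay": 0,"az": 0},
  {"grip": 255,"x": 0,"y": 0,"z": 0,"ax": 0,"ay": 0,"az": 0},
  {"grip": 255,"x": 0,"y": 0,"z": 0,"ax": 0,"ay": 0,"az": 0},
])

```text
t: 18.9
tool_pos: [646.7, -45.1, 138.1]
tool_rot: [[-0.001, 0.991, -0.13], [0.0, -0.13, -0.991], [-1.0, -0.001, -0.0]]
ft_force: [-0.1, -1.0, 0.9]
opening: 13.8
```

```bash
python3 - <<'E'
from h import *
plan((646.5,-44.5,138),-7.5,1)
grab("side","g3s",(280,140,430,270),5)
E
```

```text
t 18.9 pos [646.7 -45.1 138.1] az -7.5 q7 -26 open 13.8 F [-0.1 -1.   0.9] tilt 0.04 n 1
1 x 0.01 y -0.02 z -0.05  ax 0.00 ay -0.01 az 0.04
```

View pics/g3s.png

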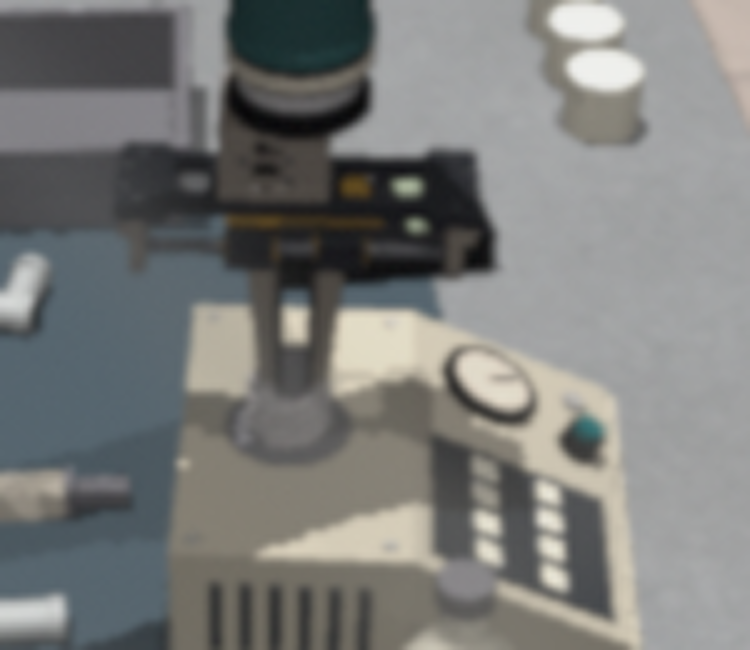

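Call:
jog_arm([
  {"grip": 255,"x": -1,"y": 0,"z": 0,"ax": 0,"ay": 0,"az": 0},
  {"grip": 255,"x": -1.5,"y": 0,"z": 0,"ax": 0,"ay": 0,"az": 0},
  {"grip": 255,"x": -2,"y": 0,"z": 0,"ax": 0,"ay": 0,"az": 0},
  {"grip": 255,"x": -2,"y": 0,"z": 0,"ax": 0,"ay": 0,"az": 0},
  {"grip": 255,"x": -2,"y": 0,"z": 0,"ax": 0,"ay": 0,"az": 0},
  {"grip": 255,"x": -2,"y": 0,"z": 0,"ax": 0,"ay": 0,"az": 0},
  {"grip": 255,"x": -2,"y": 0,"z": 0,"ax": 0,"ay": 0,"az": 0},
  {"grip": 255,"x": -2,"y": 0,"z": 0,"ax": 0,"ay": 0,"az": 0},
], squeeze=30)

```text
t: 19.95
tool_pos: [646.7, -45.1, 284.4]
tool_rot: [[-0.001, 0.991, -0.13], [0.0, -0.13, -0.991], [-1.0, -0.001, -0.0]]
ft_force: [-0.3, -0.3, -0.5]
opening: 13.5
```

```bash
python3 - <<'E'
from h import *
plan((490,400,285),-7.5)
grab("side","g4s",(250,70,450,220),4)
E
```

```text
t 19.9 pos [646.7 -45.1 284.4] az -7.5 q7 -22 open 13.5 F [-0.3 -0.3 -0.5] tilt 0.05 n 10
1 x -0.00 y -2.13 z -4.21  ax 0.00 ay -0.01 az 0.05
2 x -0.01 y -2.13 z -4.21  ax 0.00 ay 0.00 az 0.00
3 x -0.01 y -2.13 z -4.21  ax 0.00 ay 0.00 az 0.00
4 x -0.01 y -2.13 z -4.21  ax 0.00 ay 0.00 az 0.00
5 x -0.01 y -2.13 z -4.21  ax 0.00 ay 0.00 az 0.00
6 x -0.01 y -2.13 z -4.21  ax 0.00 ay 0.00 az 0.00
7 x -0.01 y -2.13 z -4.21  ax 0.00 ay 0.00 az 0.00
8 x -0.01 y -2.13 z -4.21  ax 0.00 ay 0.00 az 0.00
9 x -0.01 y -2.13 z -4.21  ax 0.00 ay 0.00 az 0.00
10 x -0.01 y -2.13 z -4.21  ax 0.00 ay 0.00 az 0.00
```

View pics/g4s.png

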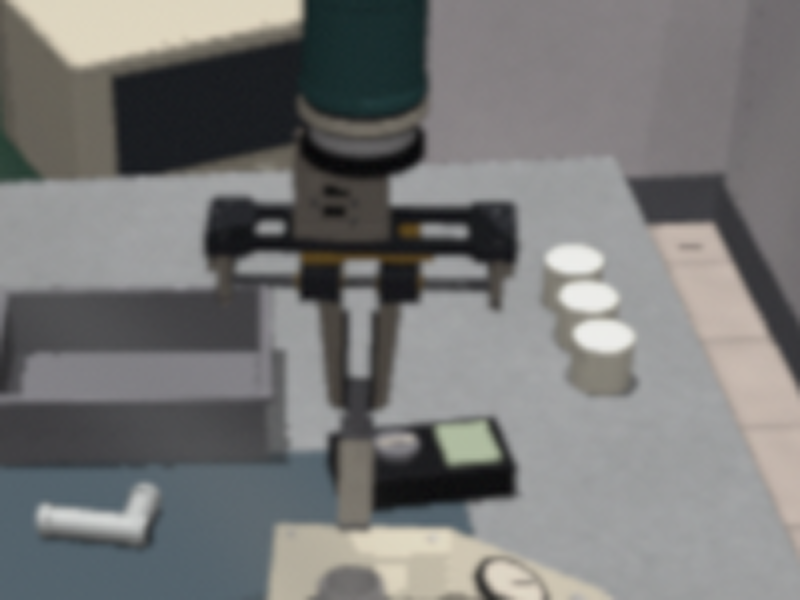

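Call:
jog_arm([
  {"grip": 255,"x": 0,"y": -1.7,"z": -4.2,"ax": 0,"ay": 0,"az": 0},
  {"grip": 255,"x": 0,"y": -2,"z": -4.9,"ax": 0,"ay": 0,"az": 0},
  {"grip": 255,"x": 0,"y": -2,"z": -4.9,"ax": 0,"ay": 0,"az": 0},
  {"grip": 255,"x": 0,"y": -2,"z": -4.9,"ax": 0,"ay": 0,"az": 0},
  {"grip": 255,"x": 0,"y": -2,"z": -4.9,"ax": 0,"ay": 0,"az": 0},
  {"grip": 255,"x": 0,"y": -2,"z": -4.9,"ax": 0,"ay": 0,"az": 0},
  {"grip": 255,"x": 0,"y": -2,"z": -4.9,"ax": 0,"ay": 0,"az": 0},
  {"grip": 255,"x": 0,"y": -2,"z": -4.9,"ax": 0,"ay": 0,"az": 0},
])

```text
t: 21.0
tool_pos: [540.9, 358.5, 283.3]
tool_rot: [[-0.001, 0.991, -0.131], [0.0, -0.131, -0.991], [-1.0, -0.001, 0.0]]
ft_force: [0.1, 0.3, -0.2]
opening: 13.4
```

Call:
jog_arm([
  {"grip": 255,"x": 0,"y": -1.7,"z": -4.1,"ax": 0,"ay": 0,"az": 0},
  {"grip": 255,"x": 0,"y": 0,"z": 0,"ax": 0,"ay": 0,"az": 0},
  {"grip": 255,"x": 3,"y": 0,"z": 0,"ax": 0,"ay": 0,"az": 0},
  {"grip": 255,"x": 3,"y": 0,"z": 0,"ax": 0,"ay": 0,"az": 0},
  {"grip": 255,"x": 0,"y": 0,"z": 0,"ax": 0,"ay": 0,"az": 0},
])

```text
t: 21.62
tool_pos: [529.6, 397.5, 220.8]
tool_rot: [[-0.004, 0.991, -0.132], [-0.004, -0.132, -0.991], [-1.0, -0.004, 0.004]]
ft_force: [0.2, -0.2, -0.1]
opening: 13.5
```

```bash
python3 - <<'E'
from h import *
plan((530,400,108),-7.5)
grab("side","g5s",(200,70,400,220),4)
grab("top","g5",(130,180,330,300),4)
E
```

```text
t 21.6 pos [529.6 397.5 220.8] az -7.6 q7 -66 open 13.5 F [ 0.2 -0.2 -0.1] tilt 0.33 n 3
1 x 3.76 y 0.02 z -0.10  ax -0.03 ay 0.23 az 0.23
2 x 3.76 y 0.00 z -0.09  ax -0.03 ay 0.00 az 0.00
3 x 3.76 y 0.00 z -0.09  ax -0.03 ay 0.00 az 0.00
```

View pics/g5s.png

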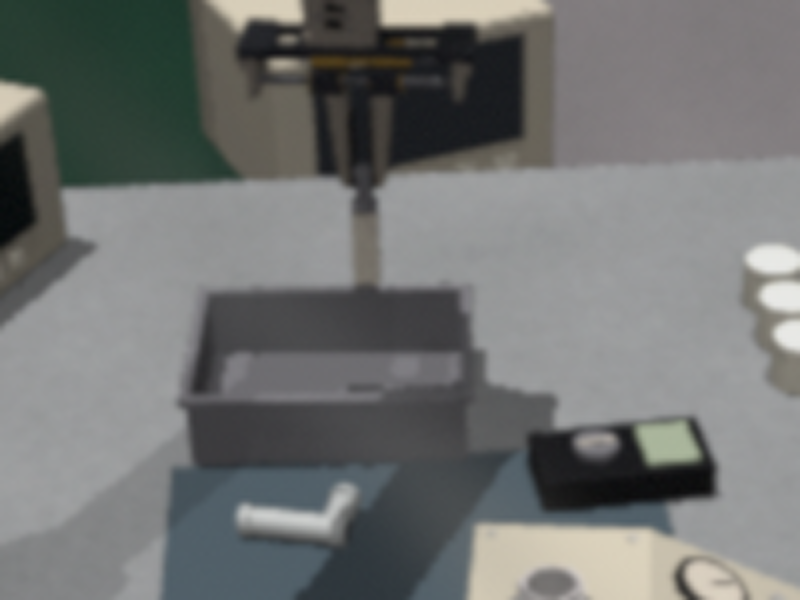

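Call:
jog_arm([
  {"grip": 255,"x": 4,"y": 0,"z": 0,"ax": 0,"ay": 0,"az": 0},
  {"grip": 255,"x": 4,"y": 0,"z": 0,"ax": 0,"ay": 0,"az": 0},
  {"grip": 255,"x": 3,"y": 0,"z": 0,"ax": 0,"ay": 0,"az": 0},
  {"grip": 255,"x": 0,"y": 0,"z": 0,"ax": 0,"ay": 0,"az": 0},
  {"grip": 100,"x": 0,"y": 0,"z": 0,"ax": 0,"ay": 0,"az": 0},
  {"grip": 100,"x": 0,"y": 0,"z": 0,"ax": 0,"ay": 0,"az": 0},
  {"grip": 100,"x": 0,"y": 0,"z": 0,"ax": 0,"ay": 0,"az": 0},
  {"grip": 100,"x": -5,"y": 0,"z": 0,"ax": 0,"ay": 0,"az": 0},
])

```text
t: 22.72
tool_pos: [528.3, 397.9, 160.6]
tool_rot: [[-0.006, 0.991, -0.131], [-0.004, -0.131, -0.991], [-1.0, -0.006, 0.005]]
ft_force: [0.5, -0.2, 0.3]
opening: 51.6
```

Call:
jog_arm([
  {"grip": 100,"x": -5,"y": 0,"z": 0,"ax": 0,"ay": 0,"az": 0},
  {"grip": 80,"x": -3,"y": 0,"z": 0,"ax": 0,"ay": 0,"az": 0},
  {"grip": 80,"x": 0,"y": 0,"z": 0,"ax": 0,"ay": 0,"az": 0},
])

```text
t: 23.1
tool_pos: [530.7, 401.3, 246.7]
tool_rot: [[0.004, 0.991, -0.131], [0.004, -0.131, -0.991], [-1.0, 0.004, -0.004]]
ft_force: [-0.2, -0.2, -1.1]
opening: 63.4
```

```bash
python3 - <<'E'
from h import *
plan((480,10,200),90)
grab("side","g6s",(200,70,400,220),4)
grab("top","g6",(130,180,330,300),4)
E
```

```text
t 23.1 pos [530.7 401.3 246.7] az -7.5 q7 -66 open 63.4 F [-0.2 -0.2 -1.1] tilt 0.31 n 10
1 x 0.45 y 0.01 z 3.95  ax -9.75 ay -0.22 az -0.22
2 x 0.47 y -0.66 z 3.89  ax -9.75 ay 0.00 az 0.00
3 x 0.47 y -1.31 z 3.72  ax -9.75 ay 0.00 az 0.00
4 x 0.47 y -1.92 z 3.45  ax -9.75 ay 0.00 az 0.00
5 x 0.47 y -2.48 z 3.07  ax -9.75 ay 0.00 az 0.00
6 x 0.47 y -2.96 z 2.61  ax -9.75 ay 0.00 az 0.00
7 x 0.47 y -3.36 z 2.07  ax -9.75 ay 0.00 az 0.00
8 x 0.47 y -3.66 z 1.47  ax -9.75 ay 0.00 az 0.00
9 x 0.47 y -3.86 z 0.83  ax -9.75 ay 0.00 az 0.00
10 x 0.47 y -3.94 z 0.16  ax -9.75 ay 0.00 az 0.00
```

View pics/g6s.png

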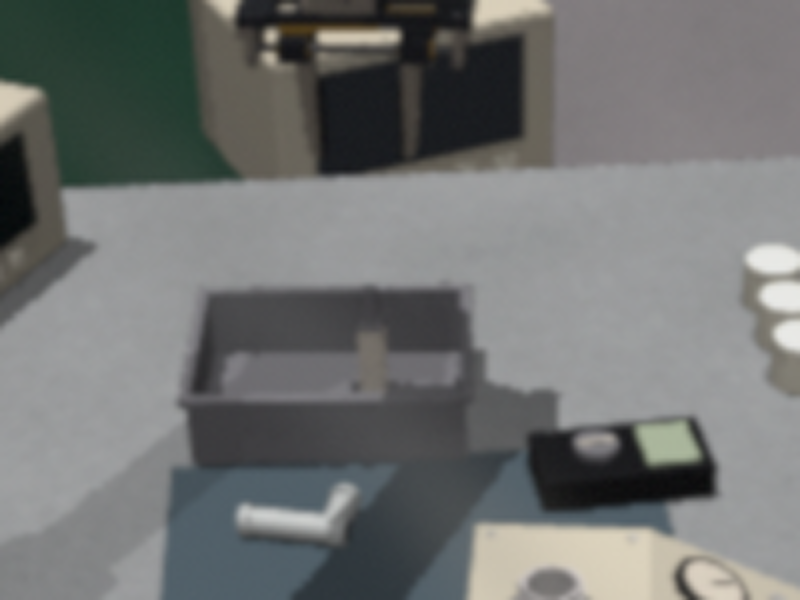

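View pics/g6.png

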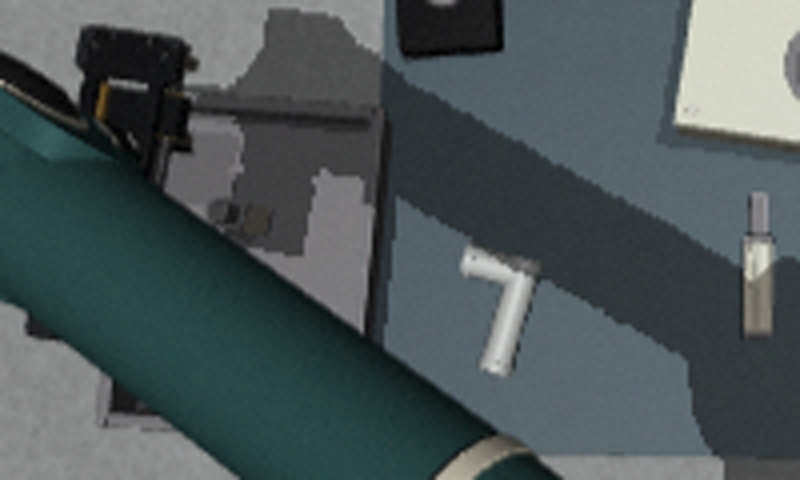

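Call:
jog_arm([
  {"grip": 80,"x": 0.2,"y": 0,"z": 3.95,"ax": -9.75,"ay": -0.2,"az": -0.2},
  {"grip": 80,"x": 0.2,"y": -0.65,"z": 3.9,"ax": -9.75,"ay": 0,"az": 0},
  {"grip": 80,"x": 0.2,"y": -1.3,"z": 3.7,"ax": -9.75,"ay": 0,"az": 0},
  {"grip": 80,"x": 0.2,"y": -1.9,"z": 3.45,"ax": -9.75,"ay": 0,"az": 0},
  {"grip": 80,"x": 0.5,"y": -2.5,"z": 3.05,"ax": -9.75,"ay": 0,"az": 0},
  {"grip": 80,"x": 0.5,"y": -2.95,"z": 2.6,"ax": -9.75,"ay": 0,"az": 0},
  {"grip": 80,"x": 1,"y": -3.35,"z": 2.05,"ax": -9.75,"ay": 0,"az": 0},
  {"grip": 80,"x": 2,"y": -3.65,"z": 1.45,"ax": -9.75,"ay": 0,"az": 0},
])

```text
t: 24.2
tool_pos: [488.2, 86.0, 195.0]
tool_rot: [[-0.005, 0.328, 0.944], [-0.003, 0.944, -0.329], [-1.0, -0.005, -0.004]]
ft_force: [0.1, -0.3, 0.2]
opening: 63.1
```

Call:
jog_arm([
  {"grip": 80,"x": 3,"y": -3.85,"z": 0.85,"ax": -9.75,"ay": 0,"az": 0},
  {"grip": 80,"x": 3,"y": -3.95,"z": 0.15,"ax": -9.75,"ay": 0,"az": 0},
  {"grip": 80,"x": 0,"y": 0,"z": 0,"ax": 0,"ay": 0,"az": 0},
  {"grip": 80,"x": 0,"y": 0,"z": 0,"ax": 0,"ay": 0,"az": 0},
  {"grip": 80,"x": 0,"y": 0,"z": 0,"ax": 0,"ay": 0,"az": 0},
])

```text
t: 24.82
tool_pos: [478.9, 10.4, 137.1]
tool_rot: [[-0.003, -0.001, 1.0], [-0.003, 1.0, 0.001], [-1.0, -0.003, -0.003]]
ft_force: [-0.2, 0.5, -0.1]
opening: 63.0
```

```bash
python3 - <<'E'
from h import *
plan((481,10,5),90)
grab("side","g7s",(200,150,400,300),4)
grab("top","g7",(130,180,330,300),4)
E
```

```text
t 24.8 pos [478.9  10.4 137.1] az 90.1 q7 50 open 63.0 F [-0.2  0.5 -0.1] tilt 0.24 n 3
1 x 4.40 y -0.00 z 0.08  ax 0.03 ay -0.19 az 0.15
2 x 4.40 y -0.01 z 0.07  ax 0.03 ay 0.00 az 0.00
3 x 4.40 y -0.01 z 0.07  ax 0.03 ay 0.00 az 0.00
```

View pics/g7s.png

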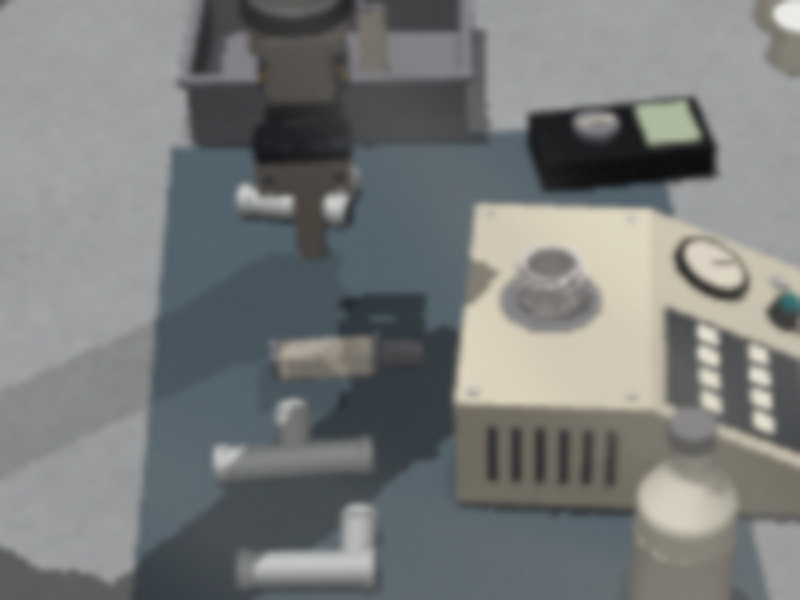

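View pics/g7.png

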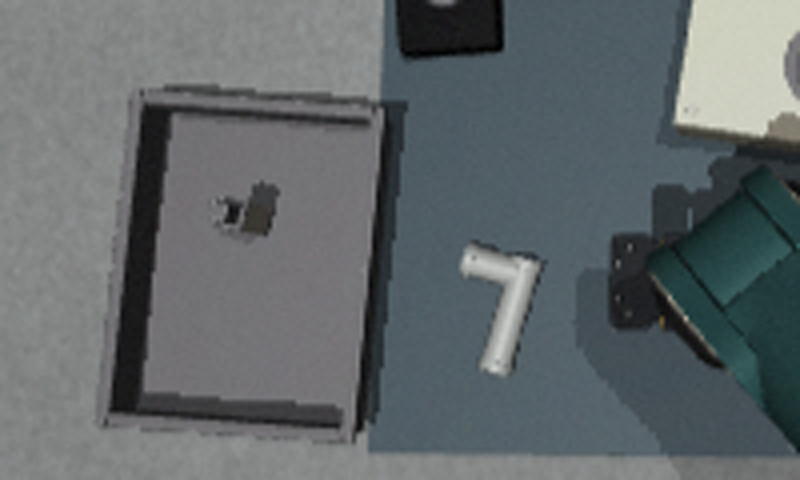

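Call:
jog_arm([
  {"grip": 80,"x": 5,"y": 0,"z": 0.2,"ax": 0,"ay": -0.2,"az": 0.2},
  {"grip": 80,"x": 4,"y": 0,"z": 0,"ax": 0,"ay": 0,"az": 0},
  {"grip": 80,"x": 3,"y": 0,"z": 0,"ax": 0,"ay": 0,"az": 0},
  {"grip": 80,"x": 0,"y": 0,"z": 0,"ax": 0,"ay": 0,"az": 0},
  {"grip": 80,"x": 0,"y": 0,"z": 0,"ax": 0,"ay": 0,"az": 0},
])

```text
t: 25.55
tool_pos: [481.2, 9.7, 17.7]
tool_rot: [[0.001, -0.001, 1.0], [0.001, 1.0, 0.001], [-1.0, 0.001, 0.001]]
ft_force: [0.4, -0.3, 0.6]
opening: 62.8
```

Call:
jog_arm([
  {"grip": 80,"x": 1.2,"y": 0,"z": 0,"ax": 0,"ay": 0,"az": 0},
  {"grip": 255,"x": 0,"y": 0,"z": 0,"ax": 0,"ay": 0,"az": 0},
  {"grip": 255,"x": 0,"y": 0,"z": 0,"ax": 0,"ay": 0,"az": 0},
  {"grip": 255,"x": 0,"y": 0,"z": 0,"ax": 0,"ay": 0,"az": 0},
  {"grip": 255,"x": 0,"y": 0,"z": 0,"ax": 0,"ay": 0,"az": 0},
  {"grip": 255,"x": 0,"y": 0,"z": 0,"ax": 0,"ay": 0,"az": 0},
])

```text
t: 26.3
tool_pos: [480.3, 9.0, 4.6]
tool_rot: [[-0.001, -0.0, 1.0], [0.001, 1.0, 0.0], [-1.0, 0.001, -0.001]]
ft_force: [-0.4, -0.1, 1.1]
opening: 21.5
```

Call:
jog_arm([
  {"grip": 255,"x": -2,"y": 0,"z": 0,"ax": 0,"ay": 0,"az": 0},
  {"grip": 255,"x": -4,"y": 0,"z": 0,"ax": 0,"ay": 0,"az": 0},
  {"grip": 255,"x": -5,"y": 0,"z": 0,"ax": 0,"ay": 0,"az": 0},
  {"grip": 255,"x": -5,"y": 0,"z": 0,"ax": 0,"ay": 0,"az": 0},
  {"grip": 255,"x": 0,"y": 0,"z": 0,"ax": 0,"ay": 0,"az": 0},
])

```text
t: 26.92
tool_pos: [482.4, 9.1, 167.4]
tool_rot: [[0.005, 0.001, 1.0], [-0.0, 1.0, -0.001], [-1.0, -0.0, 0.005]]
ft_force: [0.1, -0.1, -1.3]
opening: 21.9
```

```bash
python3 - <<'E'
from h import *
plan((450,395,190),90)
grab("side","g8s",(200,130,400,280),4)
E
```

```text
t 26.9 pos [482.4   9.1 167.4] az 90.0 q7 53 open 21.9 F [ 0.1 -0.1 -1.3] tilt 0.29 n 8
1 x -0.29 y 4.82 z -0.41  ax -0.00 ay 0.29 az 0.02
2 x -0.28 y 4.82 z -0.41  ax -0.00 ay 0.00 az 0.00
3 x -0.28 y 4.82 z -0.41  ax -0.00 ay 0.00 az 0.00
4 x -0.28 y 4.82 z -0.41  ax -0.00 ay 0.00 az 0.00
5 x -0.28 y 4.82 z -0.41  ax -0.00 ay 0.00 az 0.00
6 x -0.28 y 4.82 z -0.41  ax -0.00 ay 0.00 az 0.00
7 x -0.28 y 4.82 z -0.41  ax -0.00 ay 0.00 az 0.00
8 x -0.28 y 4.82 z -0.41  ax -0.00 ay 0.00 az 0.00
```

View pics/g8s.png

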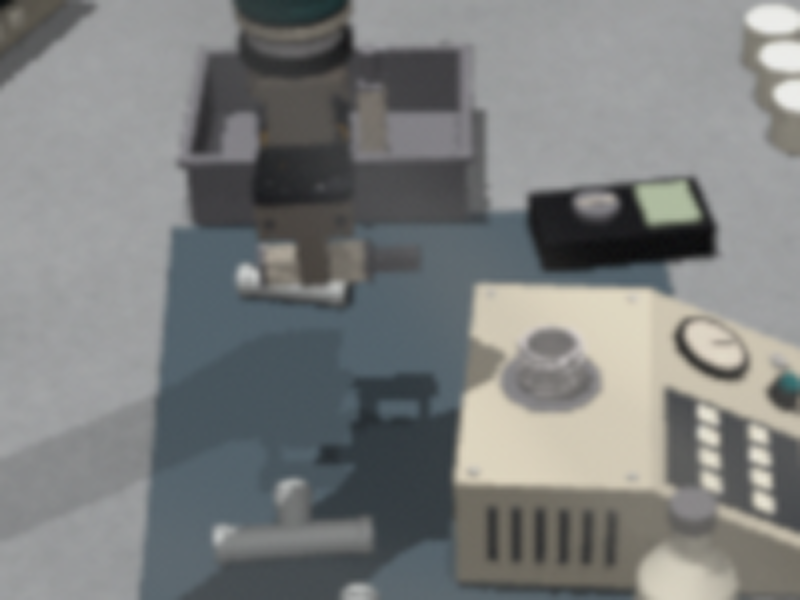

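Call:
jog_arm([
  {"grip": 255,"x": 0,"y": 4,"z": -0.5,"ax": 0,"ay": 0.2,"az": 0},
  {"grip": 255,"x": 0,"y": 4.5,"z": -0.5,"ax": 0,"ay": 0,"az": 0},
  {"grip": 255,"x": 0,"y": 4.5,"z": -0.5,"ax": 0,"ay": 0,"az": 0},
  {"grip": 255,"x": 0,"y": 4.5,"z": -0.5,"ax": 0,"ay": 0,"az": 0},
  {"grip": 255,"x": 0,"y": 4.5,"z": -0.5,"ax": 0,"ay": 0,"az": 0},
  {"grip": 255,"x": 0,"y": 4.5,"z": -0.5,"ax": 0,"ay": 0,"az": 0},
  {"grip": 255,"x": 0,"y": 4.5,"z": -0.6,"ax": 0,"ay": 0,"az": 0},
  {"grip": 255,"x": 0,"y": 4,"z": -0.6,"ax": 0,"ay": 0,"az": 0},
])

```text
t: 27.98
tool_pos: [437.2, 359.6, 162.7]
tool_rot: [[-0.007, -0.001, 1.0], [-0.002, 1.0, 0.001], [-1.0, -0.002, -0.007]]
ft_force: [-0.1, -0.0, -0.1]
opening: 21.5
```

Call:
jog_arm([
  {"grip": 255,"x": 0,"y": 0,"z": 0,"ax": 0,"ay": 0,"az": 0},
  {"grip": 255,"x": 3,"y": 0,"z": 0,"ax": 0,"ay": 0,"az": 0},
  {"grip": 255,"x": 3,"y": 0,"z": 0,"ax": 0,"ay": 0,"az": 0},
  {"grip": 255,"x": 0,"y": 0,"z": 0,"ax": 0,"ay": 0,"az": 0},
  {"grip": 255,"x": 0,"y": 0,"z": 0,"ax": 0,"ay": 0,"az": 0},
])

```text
t: 28.6
tool_pos: [438.3, 358.6, 105.1]
tool_rot: [[-0.005, 0.0, 1.0], [0.0, 1.0, -0.0], [-1.0, 0.0, -0.005]]
ft_force: [0.7, 0.2, -1.1]
opening: 21.8
```

```bash
python3 - <<'E'
from h import *
plan((440,360,14),90)
grab("side","g9s",(200,70,400,220),4)
E
```

```text
t 28.6 pos [438.3 358.6 105.1] az 90.0 q7 13 open 21.8 F [ 0.7  0.2 -1.1] tilt 0.27 n 2
1 x 4.55 y 0.07 z 0.11  ax -0.01 ay -0.27 az -0.03
2 x 4.55 y 0.07 z 0.09  ax -0.01 ay 0.00 az 0.00
```

View pics/g9s.png

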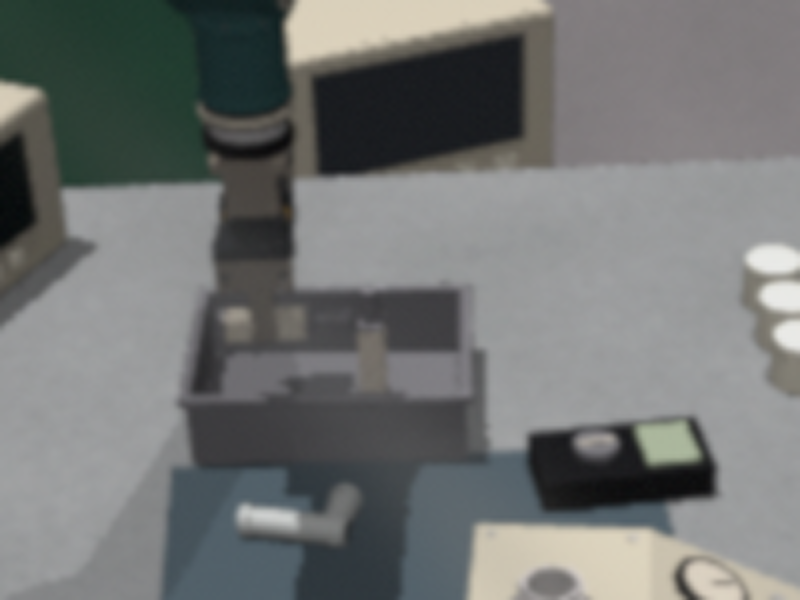

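Call:
jog_arm([
  {"grip": 255,"x": 4,"y": 0,"z": 0,"ax": 0,"ay": -0.3,"az": 0},
  {"grip": 255,"x": 4,"y": 0,"z": 0,"ax": 0,"ay": 0,"az": 0},
  {"grip": 255,"x": 0.9,"y": 0,"z": 0,"ax": 0,"ay": 0,"az": 0},
  {"grip": 255,"x": 0,"y": 0,"z": 0,"ax": 0,"ay": 0,"az": 0},
  {"grip": 150,"x": 0,"y": 0,"z": 0,"ax": 0,"ay": 0,"az": 0},
  {"grip": 150,"x": 0,"y": 0,"z": 0,"ax": 0,"ay": 0,"az": 0},
  {"grip": 150,"x": 0,"y": 0,"z": 0,"ax": 0,"ay": 0,"az": 0},
  {"grip": 150,"x": -4,"y": 0,"z": 0,"ax": 0,"ay": 0,"az": 0},
])

```text
t: 29.65
tool_pos: [436.7, 357.4, 54.4]
tool_rot: [[-0.003, -0.0, 1.0], [-0.003, 1.0, 0.0], [-1.0, -0.003, -0.003]]
ft_force: [0.5, 0.0, 0.8]
opening: 37.5
```

Call:
jog_arm([
  {"grip": 150,"x": -5,"y": 0,"z": 0,"ax": 0,"ay": 0,"az": 0},
  {"grip": 100,"x": -5,"y": 0,"z": 0,"ax": 0,"ay": 0,"az": 0},
  {"grip": 80,"x": -2,"y": -4,"z": 0,"ax": 1,"ay": 0,"az": 0},
  {"grip": 80,"x": 0,"y": -4,"z": 0,"ax": 4,"ay": 0,"az": 0},
  {"grip": 80,"x": 0,"y": -4,"z": 0,"ax": 4,"ay": 0,"az": 0},
  {"grip": 80,"x": 0,"y": -3,"z": 0,"ax": 4,"ay": 0,"az": 0},
  {"grip": 80,"x": 0,"y": 0,"z": 0,"ax": 0,"ay": 0,"az": 0},
  {"grip": 80,"x": 0,"y": 0,"z": 0,"ax": 0,"ay": 0,"az": 0},
])

```text
t: 30.65
tool_pos: [429.2, 210.3, 176.2]
tool_rot: [[0.002, 0.224, 0.975], [0.001, 0.975, -0.224], [-1.0, 0.002, 0.001]]
ft_force: [0.7, -0.1, 0.7]
opening: 62.3
```

```bash
python3 - <<'E'
from h import *
plan((440,206,100),77)
grab("side","i1s",(200,100,400,250),4)
grab("top","i1",(130,180,330,300),4)
grab("top","i1b",(235,225,405,285),4)
E
```

```text
t 30.6 pos [429.2 210.3 176.2] az 77.1 q7 19 open 62.3 F [ 0.7 -0.1  0.7] tilt 0.13 n 2
1 x 3.81 y -0.10 z 0.57  ax 0.04 ay 0.08 az -0.10
2 x 3.81 y -0.09 z 0.57  ax 0.04 ay 0.00 az 0.00
```

View pics/i1s.png

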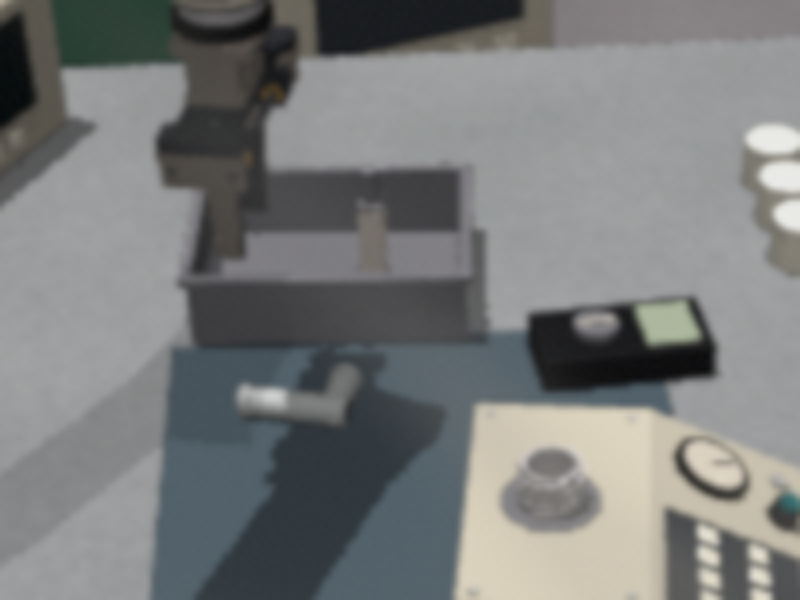

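View pics/i1.png

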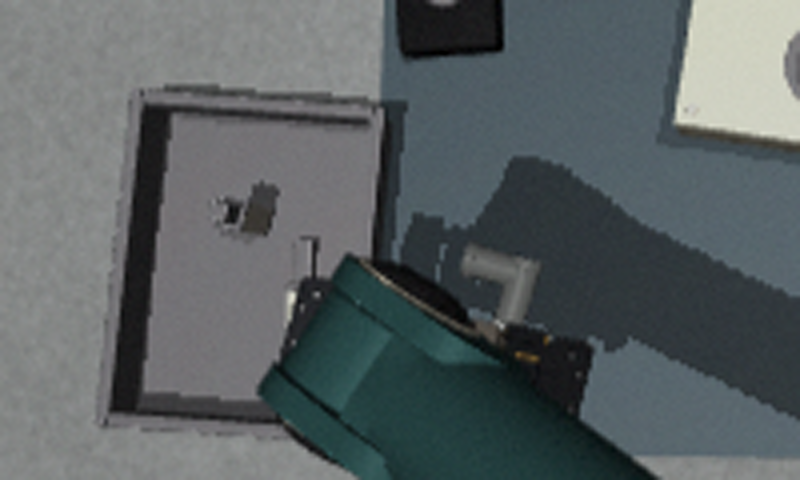

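Call:
jog_arm([
  {"grip": 80,"x": 5,"y": -0.1,"z": 0.8,"ax": 0,"ay": 0,"az": 0},
  {"grip": 80,"x": 5,"y": 0,"z": 0.7,"ax": 0,"ay": 0,"az": 0},
  {"grip": 80,"x": 3,"y": 0,"z": 0,"ax": 0,"ay": 0,"az": 0},
  {"grip": 80,"x": 0,"y": 0,"z": 0,"ax": 0,"ay": 0,"az": 0},
  {"grip": 80,"x": 0,"y": 0,"z": 0,"ax": 0,"ay": 0,"az": 0},
])

```text
t: 31.42
tool_pos: [443.8, 206.5, 46.8]
tool_rot: [[0.002, 0.223, 0.975], [0.002, 0.975, -0.223], [-1.0, 0.002, 0.001]]
ft_force: [-0.2, -0.8, 0.1]
opening: 63.1
```

```bash
python3 - <<'E'
from h import *
plan((443.5,205.5,5),77)
grab("side","i2s",(200,130,400,280),4)
E
```

```text
t 31.4 pos [443.8 206.5  46.8] az 77.1 q7 10 open 63.1 F [-0.2 -0.8  0.1] tilt 0.14 n 1
1 x 4.18 y -0.11 z -0.01  ax 0.09 ay 0.07 az -0.12
```

View pics/i2s.png

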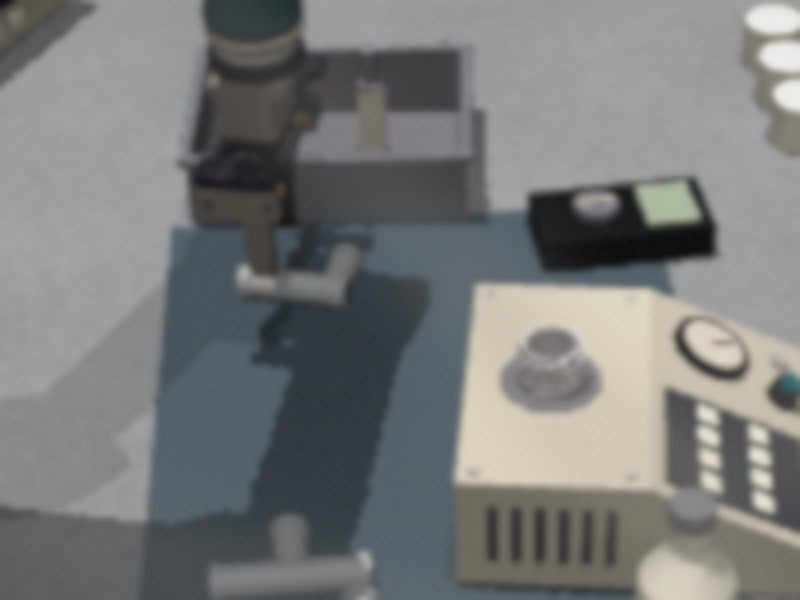

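Call:
jog_arm([
  {"grip": 80,"x": 2.5,"y": -0.1,"z": 0.5,"ax": 0,"ay": 0,"az": 0},
  {"grip": 80,"x": 1.6,"y": 0,"z": 0,"ax": 0,"ay": 0,"az": 0},
  {"grip": 255,"x": 0,"y": 0,"z": 0,"ax": 0,"ay": 0,"az": 0},
  {"grip": 255,"x": 0,"y": 0,"z": 0,"ax": 0,"ay": 0,"az": 0},
  {"grip": 255,"x": 0,"y": 0,"z": 0,"ax": 0,"ay": 0,"az": 0},
  {"grip": 255,"x": 0,"y": 0,"z": 0,"ax": 0,"ay": 0,"az": 0},
  {"grip": 255,"x": 0,"y": 0,"z": 0,"ax": 0,"ay": 0,"az": 0},
])

```text
t: 32.35
tool_pos: [448.4, 203.1, 5.2]
tool_rot: [[0.001, 0.225, 0.974], [0.001, 0.974, -0.225], [-1.0, 0.001, 0.001]]
ft_force: [0.4, 0.1, 3.3]
opening: 23.2
```

Call:
jog_arm([
  {"grip": 255,"x": -2,"y": 0,"z": 0,"ax": 0,"ay": 0,"az": 0},
  {"grip": 255,"x": -4,"y": 0,"z": 0,"ax": 0,"ay": 0,"az": 0},
  {"grip": 255,"x": -5,"y": 0,"z": 0,"ax": 0,"ay": 0,"az": 0},
  {"grip": 255,"x": -4,"y": 0,"z": 0,"ax": 0,"ay": 0,"az": 0},
  {"grip": 255,"x": 0,"y": 0,"z": 0,"ax": 0,"ay": 0,"az": 0},
])

```text
t: 32.98
tool_pos: [449.5, 203.7, 157.2]
tool_rot: [[0.006, 0.225, 0.974], [0.002, 0.974, -0.225], [-1.0, 0.003, 0.005]]
ft_force: [0.9, -0.0, -0.5]
opening: 22.6
```

```bash
python3 - <<'E'
from h import *
plan((430,-372,155),90)
grab("side","i3s",(200,130,400,330),3)
grab("top","i3",(235,225,405,285),4)
E
```

```text
t 33.0 pos [449.5 203.7 157.2] az 77.0 q7 19 open 22.6 F [ 0.9 -0.  -0.5] tilt 0.35 n 12
1 x 0.01 y -4.71 z 0.92  ax -1.09 ay 0.31 az -0.16
2 x 0.02 y -4.73 z 0.83  ax -1.09 ay 0.00 az 0.00
3 x 0.02 y -4.74 z 0.74  ax -1.09 ay 0.00 az 0.00
4 x 0.02 y -4.76 z 0.65  ax -1.09 ay 0.00 az 0.00
5 x 0.02 y -4.77 z 0.56  ax -1.09 ay 0.00 az 0.00
6 x 0.02 y -4.78 z 0.47  ax -1.09 ay 0.00 az 0.00
7 x 0.02 y -4.78 z 0.38  ax -1.09 ay 0.00 az 0.00
8 x 0.02 y -4.79 z 0.29  ax -1.09 ay 0.00 az 0.00
9 x 0.02 y -4.80 z 0.20  ax -1.09 ay 0.00 az 0.00
10 x 0.02 y -4.80 z 0.11  ax -1.09 ay 0.00 az 0.00
11 x 0.02 y -4.80 z 0.02  ax -1.09 ay 0.00 az 0.00
12 x 0.02 y -4.80 z -0.07  ax -1.09 ay 0.00 az 0.00
```

View pics/i3s.png

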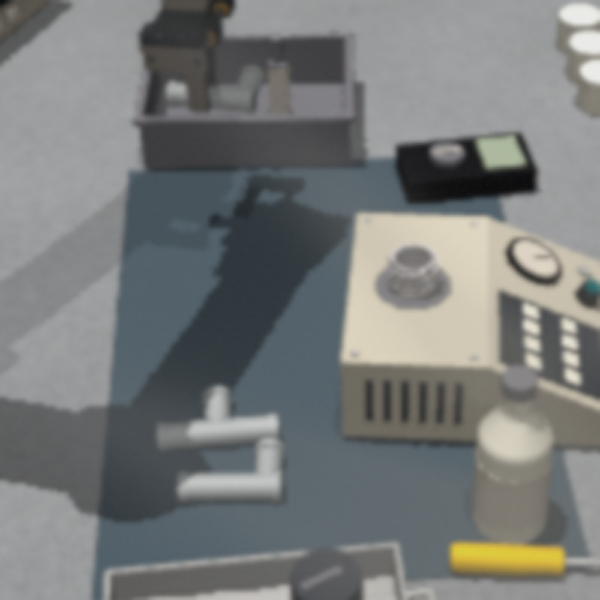

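Call:
jog_arm([
  {"grip": 255,"x": 0,"y": -4.2,"z": 0.9,"ax": -1,"ay": 0.3,"az": -0.2},
  {"grip": 255,"x": 0,"y": -4.75,"z": 0.85,"ax": -1,"ay": 0,"az": 0},
  {"grip": 255,"x": 0,"y": -4.75,"z": 0.75,"ax": -1,"ay": 0,"az": 0},
  {"grip": 255,"x": 0,"y": -4.75,"z": 0.65,"ax": -1.2,"ay": 0,"az": 0},
  {"grip": 255,"x": 0,"y": -4.75,"z": 0.55,"ax": -1.2,"ay": 0,"az": 0},
  {"grip": 255,"x": 0,"y": -4.8,"z": 0.45,"ax": -1.1,"ay": 0,"az": 0},
  {"grip": 255,"x": 0,"y": -4.8,"z": 0.4,"ax": -1.1,"ay": 0,"az": 0},
  {"grip": 255,"x": 0,"y": -4.8,"z": 0.3,"ax": -1.1,"ay": 0,"az": 0},
])

```text
t: 34.08
tool_pos: [434.3, -177.7, 153.9]
tool_rot: [[-0.007, 0.074, 0.997], [-0.0, 0.997, -0.074], [-1.0, -0.001, -0.007]]
ft_force: [1.4, 0.2, -0.9]
opening: 23.3
```

Call:
jog_arm([
  {"grip": 255,"x": 0,"y": -4.8,"z": 0.2,"ax": -1.1,"ay": 0,"az": 0},
  {"grip": 255,"x": 0,"y": -4.8,"z": 0.1,"ax": -1.1,"ay": 0,"az": 0},
  {"grip": 255,"x": 0,"y": -4.8,"z": 0,"ax": -1.1,"ay": 0,"az": 0},
  {"grip": 255,"x": 0,"y": -5,"z": 0,"ax": -1.1,"ay": 0,"az": 0},
  {"grip": 255,"x": 2,"y": 0,"z": 0,"ax": 0,"ay": 0,"az": 0},
  {"grip": 255,"x": 2,"y": 0,"z": 0,"ax": 0,"ay": 0,"az": 0},
  {"grip": 255,"x": 0,"y": 0,"z": 0,"ax": 0,"ay": 0,"az": 0},
  {"grip": 255,"x": 0,"y": 0,"z": 0,"ax": 0,"ay": 0,"az": 0},
])

```text
t: 35.08
tool_pos: [430.0, -369.1, 115.9]
tool_rot: [[-0.005, -0.004, 1.0], [-0.002, 1.0, 0.004], [-1.0, -0.002, -0.005]]
ft_force: [-0.8, 0.1, -0.5]
opening: 23.0
```

```bash
python3 - <<'E'
from h import *
plan((430,-372,13),90)
grab("side","i4s",(200,250,400,400),4)
grab("top","i4",(230,130,490,310),3)
E
```

```text
t 35.1 pos [ 430.  -369.1  115.9] az 90.2 q7 92 open 23.0 F [-0.8  0.1 -0.5] tilt 0.3 n 3
1 x 3.43 y -0.09 z 0.02  ax 0.08 ay -0.29 az 0.09
2 x 3.43 y -0.10 z 0.00  ax 0.08 ay 0.00 az 0.00
3 x 3.43 y -0.10 z 0.00  ax 0.08 ay 0.00 az 0.00
```

View pics/i4s.png

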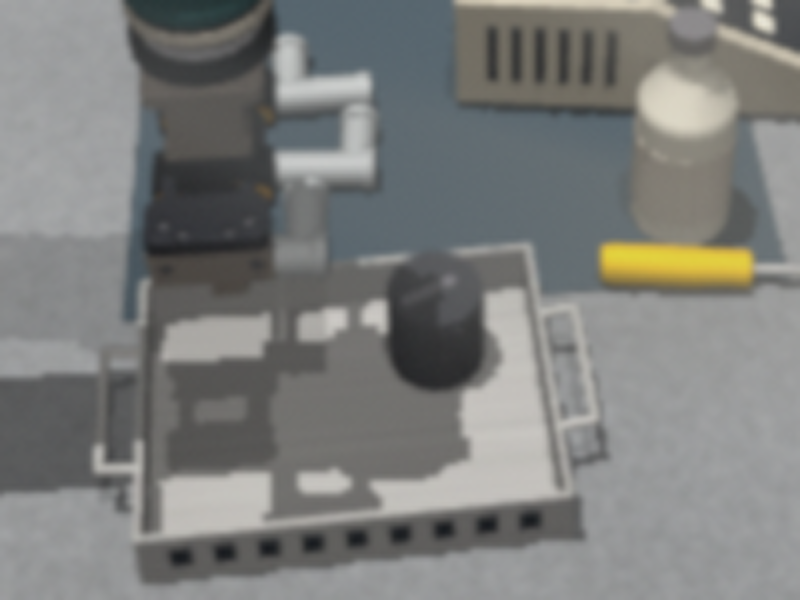

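View pics/i4.png

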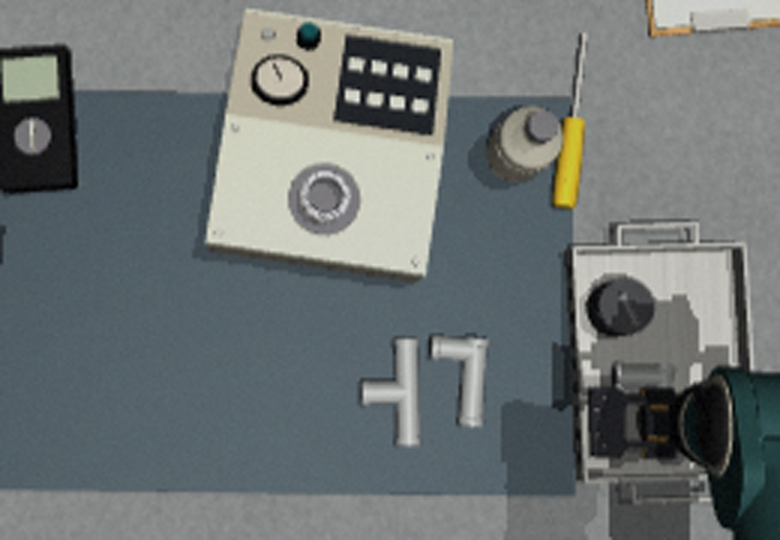

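Call:
jog_arm([
  {"grip": 255,"x": 4,"y": -0.3,"z": 0,"ax": 0,"ay": -0.3,"az": 0},
  {"grip": 255,"x": 4,"y": 0,"z": 0,"ax": 0,"ay": 0,"az": 0},
  {"grip": 255,"x": 2.2,"y": 0,"z": 0,"ax": 0,"ay": 0,"az": 0},
  {"grip": 255,"x": 0,"y": 0,"z": 0,"ax": 0,"ay": 0,"az": 0},
  {"grip": 255,"x": 0,"y": 0,"z": 0,"ax": 0,"ay": 0,"az": 0},
])

```text
t: 35.8
tool_pos: [430.4, -373.9, 15.2]
tool_rot: [[0.002, -0.002, 1.0], [-0.003, 1.0, 0.002], [-1.0, -0.003, 0.002]]
ft_force: [0.2, -0.9, 0.2]
opening: 23.2
```

```bash
python3 - <<'E'
from h import *
np.set_printoptions(precision=1,suppress=True)
h=lambda x,y:(230+(x+.5)/3-.5,130+(y+.5)/3-.5)
for nm,pts in dict(tee=[(408,441),(404,342),(406,392),(366,392)],elb=[(471,421),(479,346),(437,348)]).items():
    P=[onz("top",h(*k),12) for k in pts];print(nm,*[k[:2] for k in P],"ang",np.degrees(np.arctan2(*(P[1]-P[0])[1::-1])),np.linalg.norm(P[1]-P[0]))
E
```

```text
tee [ 403.  -132.7] [ 504.8 -128.2] [ 453.2 -130.5] [452.7 -89. ] ang 2.5121922582332066 101.95007673708524
elb [ 424.2 -197.9] [ 501.7 -206.3] [ 499.  -162.6] ang -6.244787454175622 77.90099532311169
```

Call:
jog_arm([
  {"grip": 255,"x": 0.3,"y": 0,"z": 0,"ax": 0,"ay": 0,"az": 0},
  {"grip": 255,"x": 0,"y": 0,"z": 0,"ax": 0,"ay": 0,"az": 0},
  {"grip": 150,"x": 0,"y": 0,"z": 0,"ax": 0,"ay": 0,"az": 0},
  {"grip": 150,"x": 0,"y": 0,"z": 0,"ax": 0,"ay": 0,"az": 0},
  {"grip": 150,"x": -4,"y": 0,"z": 0,"ax": 0,"ay": 0,"az": 0},
  {"grip": 130,"x": -5,"y": 0,"z": 0,"ax": 0,"ay": 0,"az": 0},
  {"grip": 120,"x": 0,"y": 4,"z": 0.3,"ax": 2,"ay": 0,"az": 0},
  {"grip": 120,"x": 0,"y": 5,"z": 0.5,"ax": 2,"ay": 0,"az": 0},
])

```text
t: 36.8
tool_pos: [438.9, -283.8, 101.3]
tool_rot: [[0.001, 0.072, 0.997], [-0.003, 0.997, -0.072], [-1.0, -0.003, 0.002]]
ft_force: [-0.2, 0.1, -0.7]
opening: 48.4
```

Call:
jog_arm([
  {"grip": 120,"x": 0,"y": 5,"z": 0.5,"ax": 1,"ay": 0,"az": 0},
  {"grip": 120,"x": 0,"y": 3,"z": 0.5,"ax": 0,"ay": 0,"az": 0},
  {"grip": 120,"x": 0,"y": 0,"z": 0,"ax": 0,"ay": 0,"az": 0},
  {"grip": 120,"x": 0,"y": 0,"z": 0,"ax": 0,"ay": 0,"az": 0},
  {"grip": 120,"x": 0,"y": 0,"z": 0,"ax": 0,"ay": 0,"az": 0},
])

```text
t: 37.42
tool_pos: [454.4, -206.1, 100.3]
tool_rot: [[-0.0, 0.088, 0.996], [-0.002, 0.996, -0.088], [-1.0, -0.002, -0.0]]
ft_force: [0.5, -0.8, 0.7]
opening: 48.7
```

```bash
python3 - <<'E'
from h import *
plan((453,-203,5),85)
grab("side","i5s",(200,200,400,400),3)
E
```

```text
t 37.4 pos [ 454.4 -206.1  100.3] az 85.0 q7 68 open 48.7 F [ 0.5 -0.8  0.7] tilt 0.12 n 2
1 x 4.76 y 0.16 z -0.08  ax -0.02 ay -0.00 az 0.12
2 x 4.77 y 0.15 z -0.08  ax -0.02 ay 0.00 az 0.00
```

View pics/i5s.png

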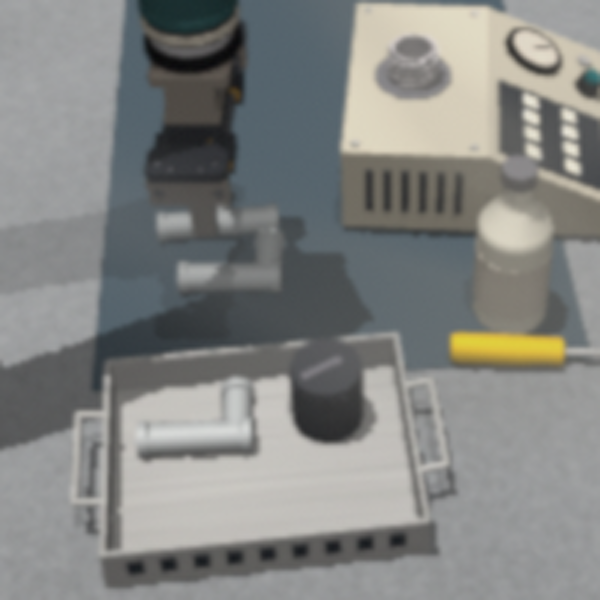

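Elbow A lies in the tray, level, at (195,435) in the crop, next to the cap. Next I'll go down on elbow R.

Call:
jog_arm([
  {"grip": 120,"x": 4.5,"y": 0.3,"z": -0.2,"ax": 0,"ay": 0,"az": 0.1},
  {"grip": 120,"x": 3,"y": 0,"z": 0,"ax": 0,"ay": 0,"az": 0},
  {"grip": 120,"x": 1.7,"y": 0,"z": 0,"ax": 0,"ay": 0,"az": 0},
  {"grip": 120,"x": 0.3,"y": 0,"z": 0,"ax": 0,"ay": 0,"az": 0},
  {"grip": 255,"x": 0,"y": 0,"z": 0,"ax": 0,"ay": 0,"az": 0},
  {"grip": 255,"x": 0,"y": 0,"z": 0,"ax": 0,"ay": 0,"az": 0},
  {"grip": 255,"x": 0,"y": 0,"z": 0,"ax": 0,"ay": 0,"az": 0},
  {"grip": 255,"x": 0,"y": 0,"z": 0,"ax": 0,"ay": 0,"az": 0},
])

```text
t: 38.48
tool_pos: [453.5, -201.8, 6.2]
tool_rot: [[0.001, 0.085, 0.996], [-0.001, 0.996, -0.085], [-1.0, -0.001, 0.001]]
ft_force: [-0.5, -0.3, 6.8]
opening: 23.2
```

Call:
jog_arm([
  {"grip": 255,"x": -2,"y": 0,"z": 0,"ax": 0,"ay": 0,"az": 0},
  {"grip": 255,"x": -4,"y": 0,"z": 0,"ax": 0,"ay": 0,"az": 0},
  {"grip": 255,"x": -5,"y": 0,"z": 0,"ax": 0,"ay": 0,"az": 0},
  {"grip": 255,"x": -3,"y": 0,"z": 0,"ax": 0,"ay": 0,"az": 0},
  {"grip": 255,"x": 0,"y": 0,"z": 0,"ax": 0,"ay": 0,"az": 0},
  {"grip": 255,"x": 0,"y": 0,"z": 0,"ax": 0,"ay": 0,"az": 0},
])

```text
t: 39.22
tool_pos: [452.1, -201.7, 144.6]
tool_rot: [[-0.001, 0.086, 0.996], [-0.0, 0.996, -0.086], [-1.0, -0.0, -0.001]]
ft_force: [-0.8, -0.3, -0.6]
opening: 23.2
```

```bash
python3 - <<'E'
from h import *
plan((538,-447,145),90)
grab("side","i6s",(200,200,400,400),3)
E
```

```text
t 39.2 pos [ 452.1 -201.7  144.6] az 85.1 q7 72 open 23.2 F [-0.8 -0.3 -0.6] tilt 0.07 n 6
1 x -0.01 y -3.95 z 1.78  ax -0.82 ay -0.07 az 0.01
2 x -0.01 y -3.98 z 1.72  ax -0.82 ay 0.00 az 0.00
3 x -0.01 y -4.00 z 1.66  ax -0.82 ay 0.00 az 0.00
4 x -0.01 y -4.02 z 1.61  ax -0.82 ay 0.00 az 0.00
5 x -0.01 y -4.05 z 1.55  ax -0.82 ay 0.00 az 0.00
6 x -0.01 y -4.07 z 1.49  ax -0.82 ay 0.00 az 0.00
```

View pics/i6s.png

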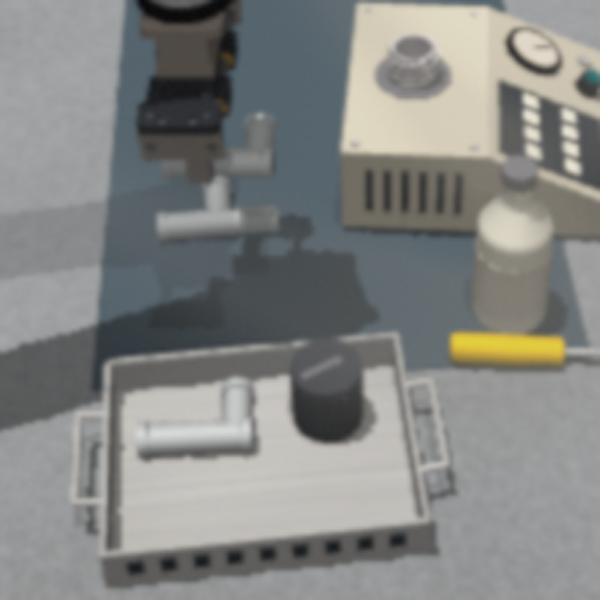

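Call:
jog_arm([
  {"grip": 255,"x": 0,"y": -3.95,"z": 1.75,"ax": -0.8,"ay": 0,"az": 0},
  {"grip": 255,"x": 0,"y": -4,"z": 1.7,"ax": -0.8,"ay": 0,"az": 0},
  {"grip": 255,"x": 0,"y": -4,"z": 1.6,"ax": -0.8,"ay": 0,"az": 0},
  {"grip": 255,"x": 0,"y": -4,"z": 1.55,"ax": -0.8,"ay": 0,"az": 0},
  {"grip": 255,"x": 0,"y": -4.05,"z": 1.5,"ax": -0.8,"ay": 0,"az": 0},
  {"grip": 255,"x": 0,"y": -4.05,"z": 1.45,"ax": -0.8,"ay": 0,"az": 0},
  {"grip": 255,"x": 2,"y": 0,"z": 0,"ax": 0,"ay": 0,"az": 0},
  {"grip": 255,"x": 0,"y": 0,"z": 0,"ax": 0,"ay": 0,"az": 0},
])

```text
t: 40.28
tool_pos: [534.7, -444.6, 121.8]
tool_rot: [[-0.004, 0.0, 1.0], [0.004, 1.0, -0.0], [-1.0, 0.004, -0.004]]
ft_force: [0.1, 0.1, -1.7]
opening: 23.2
```

Call:
jog_arm([
  {"grip": 255,"x": 3,"y": 0,"z": 0,"ax": 0,"ay": 0,"az": 0},
  {"grip": 255,"x": 0,"y": 0,"z": 0,"ax": 0,"ay": 0,"az": 0},
  {"grip": 255,"x": 0,"y": 0,"z": 0,"ax": 0,"ay": 0,"az": 0},
])

```text
t: 40.65
tool_pos: [536.7, -445.8, 96.5]
tool_rot: [[0.001, 0.0, 1.0], [-0.0, 1.0, -0.0], [-1.0, -0.0, 0.001]]
ft_force: [0.7, 0.2, 0.6]
opening: 23.2
```

```bash
python3 - <<'E'
from h import *
plan((536,-447,13),90)
grab("side","i7s",(200,220,400,400),3)
E
```

```text
t 40.6 pos [ 536.7 -445.8   96.5] az 90.0 q7 95 open 23.2 F [0.7 0.2 0.6] tilt 0.05 n 2
1 x 4.17 y -0.06 z -0.04  ax -0.01 ay 0.05 az 0.00
2 x 4.17 y -0.06 z -0.04  ax -0.01 ay 0.00 az 0.00
```

View pics/i7s.png

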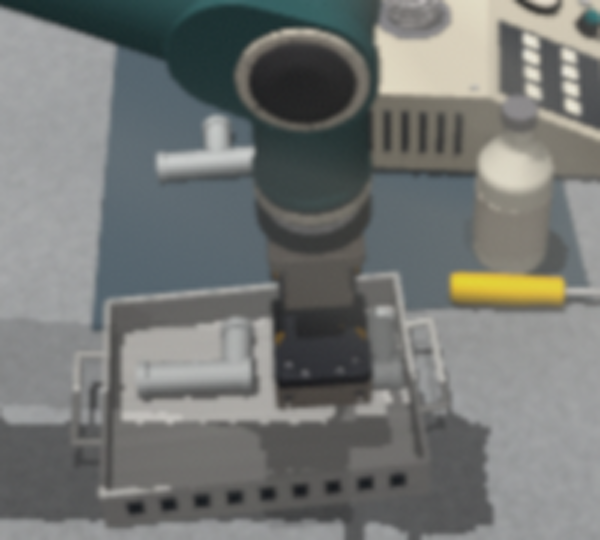

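Call:
jog_arm([
  {"grip": 255,"x": 4,"y": -0.1,"z": 0,"ax": 0,"ay": 0,"az": 0},
  {"grip": 255,"x": 3,"y": 0,"z": 0,"ax": 0,"ay": 0,"az": 0},
  {"grip": 255,"x": 1.3,"y": 0,"z": 0,"ax": 0,"ay": 0,"az": 0},
  {"grip": 255,"x": 0,"y": 0,"z": 0,"ax": 0,"ay": 0,"az": 0},
  {"grip": 255,"x": 0,"y": 0,"z": 0,"ax": 0,"ay": 0,"az": 0},
])

```text
t: 41.32
tool_pos: [537.3, -448.0, 14.3]
tool_rot: [[0.002, 0.002, 1.0], [-0.001, 1.0, -0.002], [-1.0, -0.001, 0.002]]
ft_force: [0.2, -0.0, -0.7]
opening: 23.1
```

Call:
jog_arm([
  {"grip": 150,"x": 0,"y": 0,"z": 0,"ax": 0,"ay": 0,"az": 0},
  {"grip": 150,"x": 0,"y": 0,"z": 0,"ax": 0,"ay": 0,"az": 0},
  {"grip": 150,"x": 0,"y": 0,"z": 0,"ax": 0,"ay": 0,"az": 0},
  {"grip": 150,"x": -4,"y": 0,"z": 0,"ax": 0,"ay": 0,"az": 0},
  {"grip": 130,"x": -5,"y": 0,"z": 0,"ax": 0,"ay": 0,"az": 0},
  {"grip": 120,"x": -1,"y": 5,"z": -1.8,"ax": 0,"ay": 0,"az": 0},
  {"grip": 120,"x": 0,"y": 5,"z": -1.9,"ax": 0,"ay": 0,"az": 0},
  {"grip": 120,"x": 0,"y": 5,"z": -1.9,"ax": 0,"ay": 0,"az": 0},
])

```text
t: 42.32
tool_pos: [479.8, -296.8, 112.8]
tool_rot: [[0.001, 0.002, 1.0], [-0.001, 1.0, -0.002], [-1.0, -0.001, 0.001]]
ft_force: [-0.0, 0.6, 1.0]
opening: 48.9
```

Call:
jog_arm([
  {"grip": 120,"x": 0,"y": 5,"z": -1.9,"ax": -0.5,"ay": 0,"az": 0},
  {"grip": 120,"x": 0,"y": 5,"z": -1.9,"ax": -0.5,"ay": 0,"az": 0},
  {"grip": 120,"x": 0,"y": 4,"z": -1.8,"ax": -1,"ay": 0,"az": 0},
  {"grip": 120,"x": 0,"y": 0,"z": 0,"ax": 0,"ay": 0,"az": 0},
  {"grip": 120,"x": 0,"y": 0,"z": 0,"ax": 0,"ay": 0,"az": 0},
  {"grip": 120,"x": 0,"y": 0,"z": 0,"ax": 0,"ay": 0,"az": 0},
])

```text
t: 43.08
tool_pos: [424.2, -159.2, 112.5]
tool_rot: [[0.001, -0.031, 1.0], [-0.0, 1.0, 0.031], [-1.0, -0.0, 0.001]]
ft_force: [-0.4, -0.1, -0.0]
opening: 48.7
```

```bash
python3 - <<'E'
from h import *
plan((423,-134,5),92)
grab("side","i8s",(200,200,400,400),3)
grab("top","i8",(230,200,490,310),3)
E
```

```text
t 43.1 pos [ 424.2 -159.2  112.5] az 91.8 q7 71 open 48.7 F [-0.4 -0.1 -0. ] tilt 0.05 n 3
1 x 3.58 y 0.84 z -0.02  ax -0.08 ay 0.05 az 0.01
2 x 3.58 y 0.84 z -0.01  ax -0.08 ay 0.00 az 0.00
3 x 3.58 y 0.84 z -0.01  ax -0.08 ay 0.00 az 0.00
```

View pics/i8s.png

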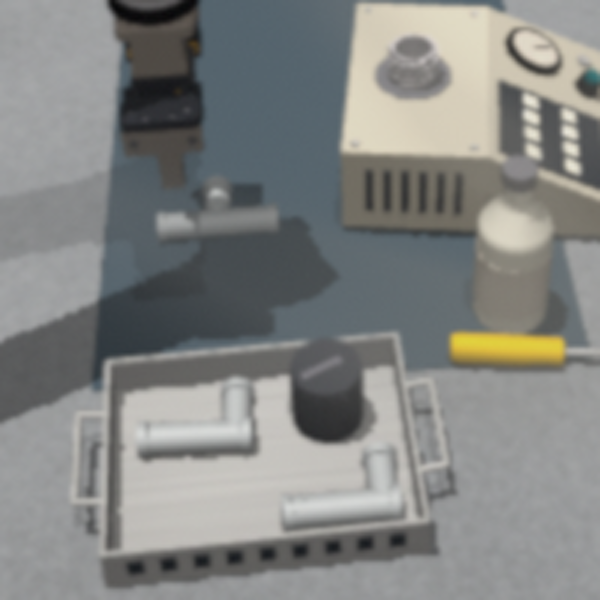

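View pics/i8.png

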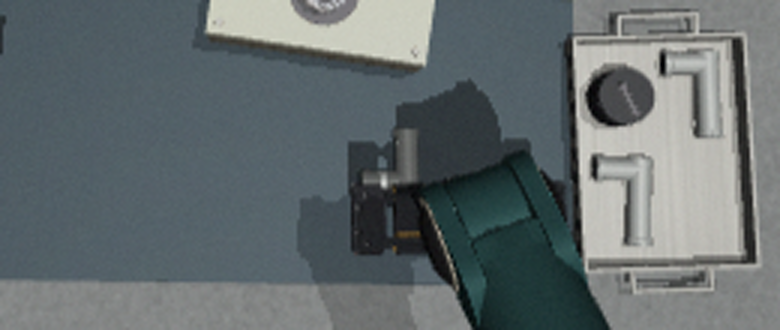

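Call:
jog_arm([
  {"grip": 100,"x": 2,"y": 2.5,"z": 0,"ax": 0,"ay": 0,"az": 0},
  {"grip": 100,"x": 3,"y": 0,"z": 0,"ax": 0,"ay": 0,"az": 0},
  {"grip": 100,"x": 1.5,"y": 0,"z": 0,"ax": 0,"ay": 0,"az": 0},
  {"grip": 100,"x": 0,"y": 0,"z": 0,"ax": 0,"ay": 0,"az": 0},
  {"grip": 100,"x": 0,"y": 0,"z": 0,"ax": 0,"ay": 0,"az": 0},
])

```text
t: 43.8
tool_pos: [423.4, -133.1, 48.1]
tool_rot: [[0.001, -0.033, 0.999], [-0.0, 0.999, 0.033], [-1.0, -0.0, 0.001]]
ft_force: [0.4, 0.2, -0.4]
opening: 55.6
```

```bash
python3 - <<'E'
from h import *
plan((423,-134,5),92)
grab("side","i9s",(200,200,350,320),5)
E
```

```text
t 43.8 pos [ 423.4 -133.1   48.1] az 91.9 q7 61 open 55.6 F [ 0.4  0.2 -0.4] tilt 0.07 n 1
1 x 4.31 y -0.08 z -0.05  ax -0.12 ay 0.07 az 0.01
```

View pics/i9s.png

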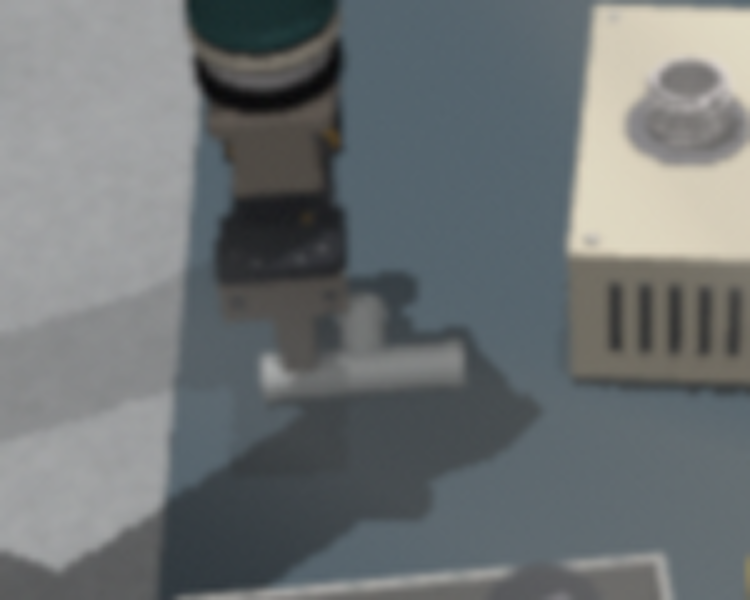

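Call:
jog_arm([
  {"grip": 100,"x": 2.5,"y": -0.1,"z": 0,"ax": 0,"ay": 0,"az": 0},
  {"grip": 100,"x": 1.7,"y": 0,"z": 0,"ax": 0,"ay": 0,"az": 0},
  {"grip": 255,"x": 0,"y": 0,"z": 0,"ax": 0,"ay": 0,"az": 0},
  {"grip": 255,"x": 0,"y": 0,"z": 0,"ax": 0,"ay": 0,"az": 0},
  {"grip": 255,"x": 0,"y": 0,"z": 0,"ax": 0,"ay": 0,"az": 0},
  {"grip": 255,"x": 0,"y": 0,"z": 0,"ax": 0,"ay": 0,"az": 0},
  {"grip": 255,"x": 0,"y": 0,"z": 0,"ax": 0,"ay": 0,"az": 0},
], squeeze=35)

```text
t: 44.72
tool_pos: [423.2, -134.2, 6.1]
tool_rot: [[0.001, -0.033, 0.999], [-0.001, 0.999, 0.033], [-1.0, -0.001, 0.001]]
ft_force: [-1.5, -0.0, 5.8]
opening: 23.0
```

Call:
jog_arm([
  {"grip": 255,"x": -2,"y": 0,"z": 0,"ax": 0,"ay": 0,"az": 0},
  {"grip": 255,"x": -4,"y": 0,"z": 0,"ax": 0,"ay": 0,"az": 0},
  {"grip": 255,"x": -4,"y": 0,"z": 0,"ax": 0,"ay": 0,"az": 0},
  {"grip": 255,"x": -4,"y": 0,"z": 0,"ax": 0,"ay": 0,"az": 0},
  {"grip": 255,"x": 0,"y": 0,"z": 0,"ax": 0,"ay": 0,"az": 0},
  {"grip": 255,"x": 0,"y": 0,"z": 0,"ax": 0,"ay": 0,"az": 0},
])

```text
t: 45.48
tool_pos: [422.0, -134.3, 144.8]
tool_rot: [[-0.001, -0.033, 0.999], [-0.0, 0.999, 0.033], [-1.0, -0.0, -0.001]]
ft_force: [0.3, -0.6, -0.2]
opening: 23.3
```

```bash
python3 - <<'E'
from h import *
np.set_printoptions(precision=1,suppress=True)
h=lambda x,y:(230+(x+.5)/3-.5,200+(y+.5)/3-.5)
for nm,k in dict(Atail=(640,242),Abend=(638,158),Aarm=(597,166),Btail=(709,133),Bbend=(703,55),inBR=(755,262),inBL=(590,268)).items(): print(nm,onz("top",h(*k),16)[:2])
plan((412,-440,145),90)
grab("side","j1s",(200,200,400,400),3)
E
```

```text
Atail [ 394.7 -371.6]
Abend [ 480.8 -370.8]
Aarm [ 472.  -328.1]
Btail [ 507.6 -445.2]
Bbend [ 588.9 -440.6]
inBR [ 375.7 -490.1]
inBL [ 367.6 -319.7]
t 45.5 pos [ 422.  -134.3  144.8] az 91.9 q7 71 open 23.3 F [ 0.3 -0.6 -0.2] tilt 0.05 n 7
1 x -0.00 y -4.36 z -0.29  ax 0.27 ay -0.05 az 0.02
2 x -0.00 y -4.36 z -0.27  ax 0.27 ay 0.00 az 0.00
3 x -0.00 y -4.36 z -0.25  ax 0.27 ay 0.00 az 0.00
4 x -0.00 y -4.36 z -0.22  ax 0.27 ay 0.00 az 0.00
5 x -0.00 y -4.37 z -0.20  ax 0.27 ay 0.00 az 0.00
6 x -0.00 y -4.37 z -0.18  ax 0.27 ay 0.00 az 0.00
7 x -0.00 y -4.37 z -0.16  ax 0.27 ay 0.00 az 0.00
```

View pics/j1s.png

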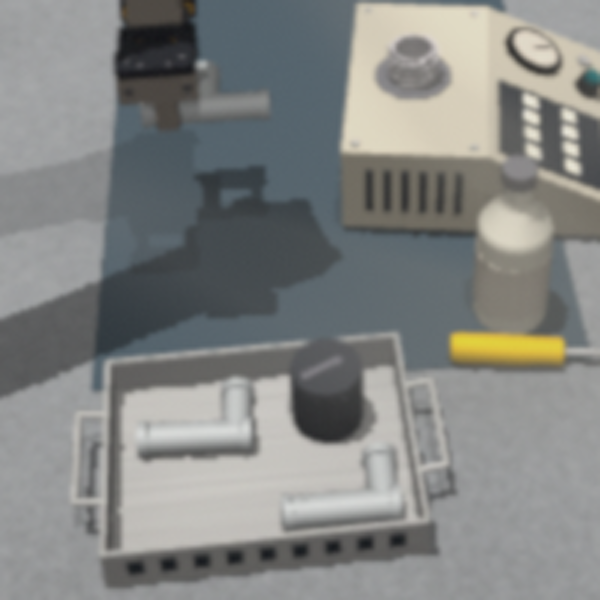

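Call:
jog_arm([
  {"grip": 255,"x": 0,"y": -4.4,"z": -0.35,"ax": 0.3,"ay": 0,"az": 0},
  {"grip": 255,"x": 0,"y": -4.4,"z": -0.3,"ax": 0.3,"ay": 0,"az": 0},
  {"grip": 255,"x": 0,"y": -4.4,"z": -0.3,"ax": 0.3,"ay": 0,"az": 0},
  {"grip": 255,"x": 0,"y": -4.4,"z": -0.3,"ax": 0.3,"ay": 0,"az": 0},
  {"grip": 255,"x": 0,"y": -4.4,"z": -0.25,"ax": 0.3,"ay": 0,"az": 0},
  {"grip": 255,"x": 0,"y": -4.4,"z": -0.2,"ax": 0.2,"ay": 0,"az": 0},
  {"grip": 255,"x": 0,"y": -4.4,"z": -0.2,"ax": 0.2,"ay": 0,"az": 0},
  {"grip": 255,"x": 0,"y": 0,"z": 0,"ax": 0,"ay": 0,"az": 0},
])

```text
t: 46.52
tool_pos: [407.6, -445.2, 142.9]
tool_rot: [[-0.002, 0.006, 1.0], [0.002, 1.0, -0.006], [-1.0, 0.002, -0.002]]
ft_force: [0.6, 0.1, -0.7]
opening: 23.4
```

Call:
jog_arm([
  {"grip": 255,"x": 3,"y": 0,"z": 0,"ax": 0,"ay": 0,"az": 0},
  {"grip": 255,"x": 3,"y": 0,"z": 0,"ax": 0,"ay": 0,"az": 0},
  {"grip": 255,"x": 0,"y": 0,"z": 0,"ax": 0,"ay": 0,"az": 0},
  {"grip": 255,"x": 0,"y": 0,"z": 0,"ax": 0,"ay": 0,"az": 0},
])

```text
t: 47.02
tool_pos: [410.0, -441.4, 86.0]
tool_rot: [[0.001, -0.001, 1.0], [0.0, 1.0, 0.001], [-1.0, 0.0, 0.001]]
ft_force: [0.4, 0.5, -0.1]
opening: 23.2
```

```bash
python3 - <<'E'
from h import *
plan((408,-442,14),90)
grab("side","j2s",(200,220,400,400),3)
grab("top","j2",(390,190,500,310),5)
E
```

```text
t 47.0 pos [ 410.  -441.4   86. ] az 90.1 q7 98 open 23.2 F [ 0.4  0.5 -0.1] tilt 0.05 n 2
1 x 3.60 y -0.03 z -0.10  ax 0.04 ay 0.05 az -0.02
2 x 3.60 y -0.03 z -0.10  ax 0.04 ay 0.00 az 0.00
```

View pics/j2s.png

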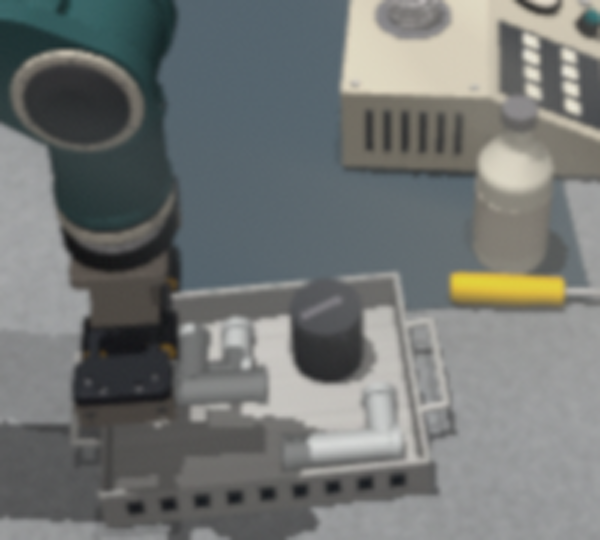

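View pics/j2.png

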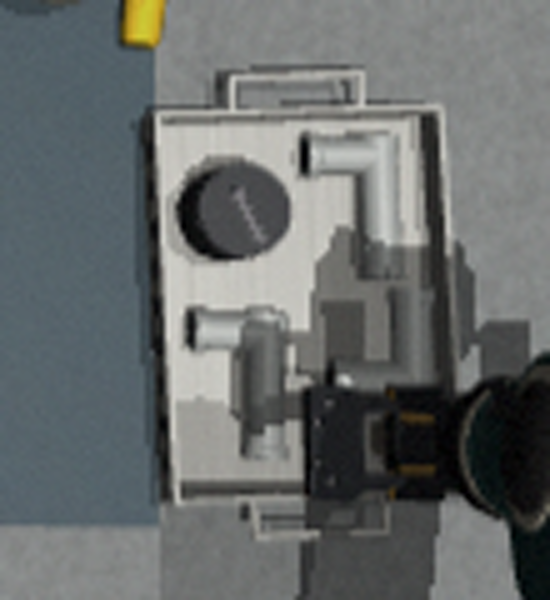

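Call:
jog_arm([
  {"grip": 255,"x": 3,"y": 0,"z": -0.2,"ax": 0,"ay": 0,"az": 0},
  {"grip": 255,"x": 2.5,"y": 0,"z": 0,"ax": 0,"ay": 0,"az": 0},
  {"grip": 255,"x": 1.6,"y": 0,"z": 0,"ax": 0,"ay": 0,"az": 0},
  {"grip": 255,"x": 0,"y": 0,"z": 0,"ax": 0,"ay": 0,"az": 0},
  {"grip": 255,"x": 0,"y": 0,"z": 0,"ax": 0,"ay": 0,"az": 0},
])

```text
t: 47.75
tool_pos: [408.0, -442.4, 15.2]
tool_rot: [[0.001, -0.0, 1.0], [-0.001, 1.0, 0.0], [-1.0, -0.001, 0.001]]
ft_force: [0.8, -0.1, 0.1]
opening: 22.9
```

Call:
jog_arm([
  {"grip": 150,"x": 0,"y": 0,"z": 0,"ax": 0,"ay": 0,"az": 0},
  {"grip": 150,"x": 0,"y": 0,"z": 0,"ax": 0,"ay": 0,"az": 0},
  {"grip": 150,"x": 0,"y": 0,"z": 0,"ax": 0,"ay": 0,"az": 0},
  {"grip": 150,"x": -4,"y": 0,"z": 0,"ax": 0,"ay": 0,"az": 0},
  {"grip": 130,"x": -5,"y": 0,"z": 0,"ax": 0,"ay": 0,"az": 0},
  {"grip": 100,"x": -5,"y": 2,"z": 0,"ax": 0,"ay": 0,"az": 0},
  {"grip": 100,"x": -2,"y": 5,"z": 0.5,"ax": 0,"ay": 0,"az": 0},
  {"grip": 100,"x": 0,"y": 6,"z": 0.5,"ax": 0,"ay": 0,"az": 0},
])

```text
t: 48.75
tool_pos: [418.3, -311.9, 176.3]
tool_rot: [[0.003, 0.002, 1.0], [-0.002, 1.0, -0.002], [-1.0, -0.002, 0.003]]
ft_force: [0.5, -0.3, 1.0]
opening: 56.0
```

Call:
jog_arm([
  {"grip": 100,"x": 0,"y": 6,"z": 0.5,"ax": 0,"ay": 0,"az": 0},
  {"grip": 100,"x": 0,"y": 6,"z": 0.5,"ax": 0,"ay": 0,"az": 0},
  {"grip": 100,"x": 0,"y": 6,"z": 0.5,"ax": 0,"ay": 0,"az": 0},
  {"grip": 100,"x": 0,"y": 4,"z": 0.5,"ax": 0,"ay": 0,"az": 0},
  {"grip": 100,"x": 0,"y": 0,"z": 0,"ax": 0,"ay": 0,"az": 0},
  {"grip": 100,"x": 0,"y": 0,"z": 0,"ax": 0,"ay": 0,"az": 0},
  {"grip": 100,"x": 0,"y": 0,"z": 0,"ax": 0,"ay": 0,"az": 0},
])

```text
t: 49.62
tool_pos: [437.1, -93.5, 174.3]
tool_rot: [[-0.0, 0.002, 1.0], [-0.0, 1.0, -0.002], [-1.0, -0.0, -0.0]]
ft_force: [0.2, 0.1, 0.1]
opening: 55.8
```

```bash
python3 - <<'E'
from h import *
plan((408,-142,160),90,1)
grab("side","k1s")
grab("top","k1",(140,120,500,310),2.2)
E
```

```text
t 49.6 pos [437.1 -93.5 174.3] az 89.9 q7 67 open 55.8 F [0.2 0.1 0.1] tilt 0.01 n 1
1 x 1.43 y -4.85 z -2.90  ax -0.13 ay -0.00 az 0.01
```

View pics/k1s.png

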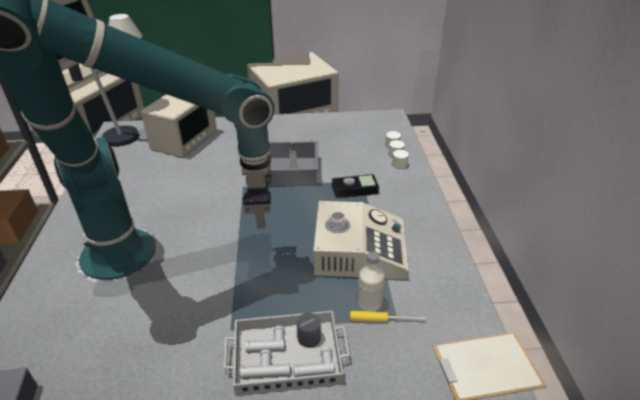

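View pics/k1.png

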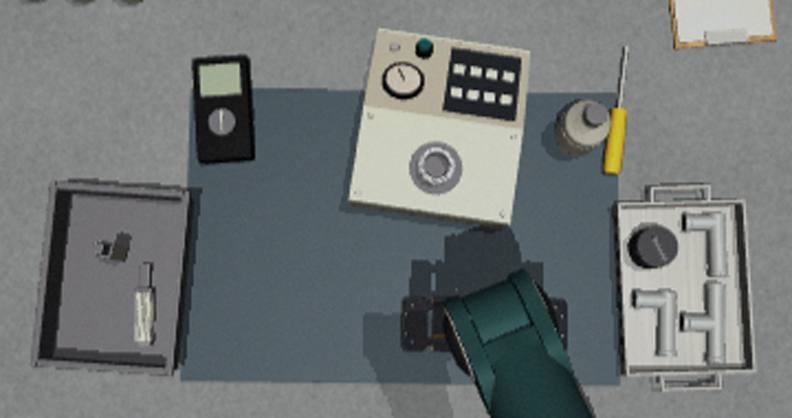

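```bash
python3 - <<'E'
import cv2
s=cv2.imread('pics/raw_k1s.png');cv2.imwrite('pics/k2.png',cv2.resize(s[300:395,215:355],None,fx=5,fy=5,interpolation=cv2.INTER_CUBIC))
from h import *
# element heights in bin (top of upright stem): tri
E
```

```text
(no output)
```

View pics/k2.png

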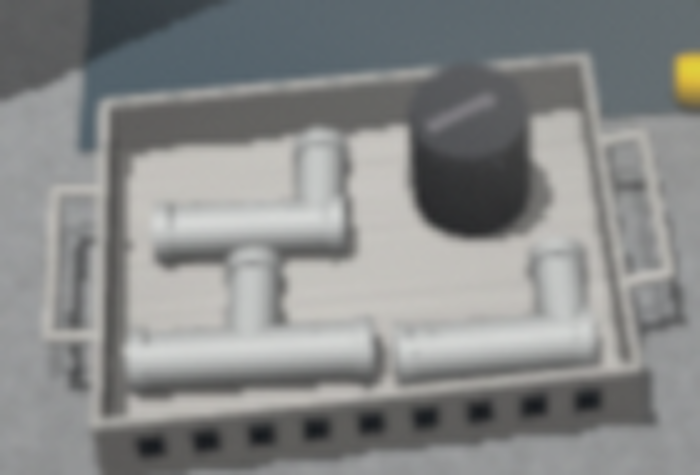

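The cap, both elbows and the tee lie flat inside the tray. Both elements are in the bin, one upright and one lying. The bystanders are where they started, so I'm handing in.

```bash
python3 -c "
from plant import manip
print(manip.close_job())"
```

```text
the job is handed in; nothing more can be done
None
```

I finished the job and handed it in at about 50 s. It reports no verdict, so the result below is from my own checks.

**What I did**
- **Cap:** I unscrewed it anticlockwise by about 330° with one regrip, with sideways forces under 7 N. I then lifted it straight off and stood it in the wash tray.
- **Filter elements:** I pulled the used element out by its stem and put it in the bin. The loose element from the bench followed.
- **Connectors:** Both elbows and the tee are in the tray. The tee was knocked a few centimetres aside during the run, so I measured it again before picking it up.
- **Absent part:** Only one loose element was on the bench at the start, so I took the second (element_3) to be absent.

**Last checks**
- Both camera views show the cap, both elbows and the tee inside the tray. The three connectors lie flat and the cap stands upright.
- Both elements are in the bin. The one from the pot is still standing upright, with its centre about 44 mm above the bench by the given sizes (limit 65 mm). I did not measure that height from the pictures.
- The screwdriver, bottle and meter look unmoved by eye; I did not measure them. The gripper was empty and clear of everything.

**One disagreement:** camera positions were about 2 mm off the arm's in x and y. I corrected for this by hand.

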